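Load two washer magazines and lock each with the cap that threads

TASK

Share the loose washers out over the two spring magazines, one or two on each, laid over the stud onto its follower. Find out by trial which of the three caps threads onto which stud and screw each clockwise fully home, so that it holds its washers down against the spring; the cap that fits neither belongs back in its tray. Leave the tape roll, the oil bottle and the counter where they are.

Things in the scene. Friction and masses are not known exactly. Their poses are not given: they have to be found in the camera images.
- magazine_1: fixed spring magazine with the thin stud: round dark steel foot 64 mm wide, 11 mm high, upright steel stud 18.4 mm over its thread ridges, core 11.2 mm, top 75 mm above the origin; two-start right-hand thread from 2 to 18 mm below the top, lead 18 mm (a cap sinks 18 mm in a full turn clockwise). Room for one or two washers. Origin: centre of the foot's underside, z up along the stud.
- magazine_2: fixed spring magazine with the thick stud: round dark steel foot 64 mm wide, 11 mm high, upright steel stud 28.4 mm over its thread ridges, core 21.2 mm, top 75 mm above the origin; three-start right-hand thread from 2 to 18 mm below the top, lead 27 mm (a cap sinks 27 mm in a full turn clockwise). Room for one or two washers. Origin: centre of the foot's underside, z up along the stud.
- cap_tray: fixed grey sheet-steel tray, 70 x 205 mm, floor 3 mm thick, rim 7 mm high; the caps stand in it in a row along its long y axis, 64 mm apart. Origin: centre of the underside, z up.
- cap_1: blind hexagon cap nut, dark steel, 42 mm across flats, 32 mm high, 0.11 kg; bore 30.4 mm wide, open below, 20 mm deep. Origin: centre of the underside, z up, y square to a flat (flats every 60 degrees). The three caps look alike outside. Inside are inward pins, the lowest 3 mm above the rim, that run under a stud's ridges; they differ in length: one cap fits each stud, one neither. Try.
- cap_2: cap nut as cap_1, same outside, other pins. A cap too wide for a stud can be pushed straight down until its underside is 55 mm above the magazine's origin, but holds nothing. One too narrow rests on the stud's end, its underside 65 mm up or more, however far it is turned. The one that fits, pressed down without turning, stops on the ridges with its underside 63 to 76 mm up (any angle will do).
- cap_3: cap nut as cap_1, same outside, other pins. The cap that fits goes down as it is turned clockwise from above; it catches within half a turn (if it snags on the end of a ridge, lift it a little and turn on). Until then the spring may lift it again when let go; afterwards it stays where it is let go and cannot be pulled up. Fully home its underside is 55 mm above the magazine's origin, the end of its bore on the stud's top.
- magazine_1_follower (a joint): follower of magazine_1, m: 0 unloaded, grows to 0.030 as pressed down. The follower is an aluminium plate 46 mm wide round the stud, its top 53 mm above the origin of magazine_1 when unloaded; a spring lifts it (2.3 N at first, 0.18 N more per mm), stiff enough that washers alone do not press it down. 0.007 or 0.016 when one or two washers are held by a cap fully home.
- magazine_2_follower (a joint): follower of magazine_2, m: 0 unloaded, grows to 0.030 as pressed down. The follower is an aluminium plate 46 mm wide round the stud, its top 53 mm above the origin of magazine_2 when unloaded; a spring lifts it (2.3 N at first, 0.18 N more per mm), stiff enough that washers alone do not press it down. 0.007 or 0.016 when one or two washers are held by a cap fully home.
- washer_1: flat steel ring washer, 50 mm outside, 36 mm hole, 9 mm thick, 0.05 kg, lying flat on the bench; two or three of the three are there, the others absent. Origin: centre of the underside, z up.
- washer_2: washer as washer_1.
- washer_3: washer as washer_1.
- tape_roll: bystander: roll of masking tape, 98 x 96 x 25 mm, lying flat; origin under its centre
- oil_bottle: bystander: small oil bottle with a red tip, 44 mm wide, 146 mm high; origin under its centre
- counter: bystander: round steel tally counter, 48 mm wide, 23 mm high; origin under its centre

How it is judged:
On the way, in this order (a step that is already met when the one before it is completed fails the run):
1. one magazine is loaded and its cap fully home and let go (((((horizontal distance between cap_1 and magazine_1 below 0.003 m and z of cap_1 in the frame of magazine_1 between 0.052 and 0.0572 m and angle between the z axis of cap_1 and the z axis of magazine_1, either way round below 0.15 rad and contact force between cap_1 and the fingers below 0.5 N) or (horizontal distance between cap_2 and magazine_1 below 0.003 m and z of cap_2 in the frame of magazine_1 between 0.052 and 0.0572 m and angle between the z axis of cap_2 and the z axis of magazine_1, either way round below 0.15 rad and contact force between cap_2 and the fingers below 0.5 N) or (horizontal distance between cap_3 and magazine_1 below 0.003 m and z of cap_3 in the frame of magazine_1 between 0.052 and 0.0572 m and angle between the z axis of cap_3 and the z axis of magazine_1, either way round below 0.15 rad and contact force between cap_3 and the fingers below 0.5 N)) and value of joint magazine_1_follower between 0.003 and 0.02 m) or (((horizontal distance between cap_1 and magazine_2 below 0.003 m and z of cap_1 in the frame of magazine_2 between 0.052 and 0.0572 m and angle between the z axis of cap_1 and the z axis of magazine_2, either way round below 0.15 rad and contact force between cap_1 and the fingers below 0.5 N) or (horizontal distance between cap_2 and magazine_2 below 0.003 m and z of cap_2 in the frame of magazine_2 between 0.052 and 0.0572 m and angle between the z axis of cap_2 and the z axis of magazine_2, either way round below 0.15 rad and contact force between cap_2 and the fingers below 0.5 N) or (horizontal distance between cap_3 and magazine_2 below 0.003 m and z of cap_3 in the frame of magazine_2 between 0.052 and 0.0572 m and angle between the z axis of cap_3 and the z axis of magazine_2, either way round below 0.15 rad and contact force between cap_3 and the fingers below 0.5 N)) and value of joint magazine_2_follower between 0.003 and 0.02 m))), for 0.5 s.
2. both magazines are loaded and their caps fully home and let go (((horizontal distance between cap_1 and magazine_1 below 0.003 m and z of cap_1 in the frame of magazine_1 between 0.052 and 0.0572 m and angle between the z axis of cap_1 and the z axis of magazine_1, either way round below 0.15 rad and contact force between cap_1 and the fingers below 0.5 N) or (horizontal distance between cap_2 and magazine_1 below 0.003 m and z of cap_2 in the frame of magazine_1 between 0.052 and 0.0572 m and angle between the z axis of cap_2 and the z axis of magazine_1, either way round below 0.15 rad and contact force between cap_2 and the fingers below 0.5 N) or (horizontal distance between cap_3 and magazine_1 below 0.003 m and z of cap_3 in the frame of magazine_1 between 0.052 and 0.0572 m and angle between the z axis of cap_3 and the z axis of magazine_1, either way round below 0.15 rad and contact force between cap_3 and the fingers below 0.5 N)) and value of joint magazine_1_follower between 0.003 and 0.02 m and ((horizontal distance between cap_1 and magazine_2 below 0.003 m and z of cap_1 in the frame of magazine_2 between 0.052 and 0.0572 m and angle between the z axis of cap_1 and the z axis of magazine_2, either way round below 0.15 rad and contact force between cap_1 and the fingers below 0.5 N) or (horizontal distance between cap_2 and magazine_2 below 0.003 m and z of cap_2 in the frame of magazine_2 between 0.052 and 0.0572 m and angle between the z axis of cap_2 and the z axis of magazine_2, either way round below 0.15 rad and contact force between cap_2 and the fingers below 0.5 N) or (horizontal distance between cap_3 and magazine_2 below 0.003 m and z of cap_3 in the frame of magazine_2 between 0.052 and 0.0572 m and angle between the z axis of cap_3 and the z axis of magazine_2, either way round below 0.15 rad and contact force between cap_3 and the fingers below 0.5 N)) and value of joint magazine_2_follower between 0.003 and 0.02 m), for 0.5 s.
At the end, for the whole second after the job is handed in: on each stud a cap is fully home to within 2.2 mm, centred to 3 mm, upright within 8 degrees and let go, with one or two washers pressed down under it; all washers are so held (within 6 mm of the stud's axis); the third cap lies in the tray; all at rest (all of step 2 and ((horizontal distance between washer_1 and magazine_1 below 0.006 m and z of washer_1 in the frame of magazine_1 between 0.022 and 0.05 m) or (horizontal distance between washer_1 and magazine_2 below 0.006 m and z of washer_1 in the frame of magazine_2 between 0.022 and 0.05 m)) and ((horizontal distance between washer_2 and magazine_1 below 0.006 m and z of washer_2 in the frame of magazine_1 between 0.022 and 0.05 m) or (horizontal distance between washer_2 and magazine_2 below 0.006 m and z of washer_2 in the frame of magazine_2 between 0.022 and 0.05 m)) and ((horizontal distance between washer_3 and magazine_1 below 0.006 m and z of washer_3 in the frame of magazine_1 between 0.022 and 0.05 m) or (horizontal distance between washer_3 and magazine_2 below 0.006 m and z of washer_3 in the frame of magazine_2 between 0.022 and 0.05 m)) and ((x of cap_1 in the frame of cap_tray between -0.05 and 0.05 m and y of cap_1 in the frame of cap_tray between -0.115 and 0.115 m and z of cap_1 in the frame of cap_tray below 0.02 m) or (horizontal distance between cap_1 and magazine_1 below 0.003 m and z of cap_1 in the frame of magazine_1 between 0.052 and 0.0572 m and angle between the z axis of cap_1 and the z axis of magazine_1, either way round below 0.15 rad and contact force between cap_1 and the fingers below 0.5 N) or (horizontal distance between cap_1 and magazine_2 below 0.003 m and z of cap_1 in the frame of magazine_2 between 0.052 and 0.0572 m and angle between the z axis of cap_1 and the z axis of magazine_2, either way round below 0.15 rad and contact force between cap_1 and the fingers below 0.5 N)) and ((x of cap_2 in the frame of cap_tray between -0.05 and 0.05 m and y of cap_2 in the frame of cap_tray between -0.115 and 0.115 m and z of cap_2 in the frame of cap_tray below 0.02 m) or (horizontal distance between cap_2 and magazine_1 below 0.003 m and z of cap_2 in the frame of magazine_1 between 0.052 and 0.0572 m and angle between the z axis of cap_2 and the z axis of magazine_1, either way round below 0.15 rad and contact force between cap_2 and the fingers below 0.5 N) or (horizontal distance between cap_2 and magazine_2 below 0.003 m and z of cap_2 in the frame of magazine_2 between 0.052 and 0.0572 m and angle between the z axis of cap_2 and the z axis of magazine_2, either way round below 0.15 rad and contact force between cap_2 and the fingers below 0.5 N)) and ((x of cap_3 in the frame of cap_tray between -0.05 and 0.05 m and y of cap_3 in the frame of cap_tray between -0.115 and 0.115 m and z of cap_3 in the frame of cap_tray below 0.02 m) or (horizontal distance between cap_3 and magazine_1 below 0.003 m and z of cap_3 in the frame of magazine_1 between 0.052 and 0.0572 m and angle between the z axis of cap_3 and the z axis of magazine_1, either way round below 0.15 rad and contact force between cap_3 and the fingers below 0.5 N) or (horizontal distance between cap_3 and magazine_2 below 0.003 m and z of cap_3 in the frame of magazine_2 between 0.052 and 0.0572 m and angle between the z axis of cap_3 and the z axis of magazine_2, either way round below 0.15 rad and contact force between cap_3 and the fingers below 0.5 N)) and linear speed of each of cap_1, cap_2, cap_3 below 0.02 m/s); the robot touches nothing.
It fails at once if a bystander was shoved more than 3 cm (distance of any of tape_roll, oil_bottle, counter from where it was at the start of the episode above 0.03 m).
Of washer_1, washer_2, washer_3 only 2 to 3 are there at a start; the rules pass over those that are not, and their reading is None.
At some moment in a run one of washer_1, washer_2, washer_3 may be knocked a few centimetres aside while the robot is not near it.
Once in a run the grip may slacken for a moment while it holds something.
It also fails if it takes over 210 s, if anything falls off the work surface, if the arm or the gripper's body presses on something with over 40 N, if the wrist force passes 120 N, or if a joint passes its speed limit or range.

ROBOT

A 6-joint arm with a two-finger parallel gripper is mounted at the origin on a cart in front of the work surface, level with it; the furniture and walls round the work are solid. World frame = base frame: x ahead of the robot, y to its left, z up, the work surface at z = 0. Lengths are in m, angles in rad, forces in N, time in s.
With the tool pointing down it reaches from about 0.35 to 0.775 m from the base axis. Payload 7.3 kg.
Tool frame: the origin (TCP) lies at the very end of the fingers, on their centre line; the grasp point (between the pads) lies 19 mm behind it; z points along the fingers, y is the line along which they close (so a half turn about z gives the same grasp; the last joint's range is limited). The gripper opens to 92 mm and grips with 3 to 60 N. Pads are 19 mm wide; open, the fingers measure 130 mm over their backs; the gripper's body (75 mm by 190 mm) begins 47 mm behind the grasp point.
Start: joints at [-0.146, 0.342, 1.524, -0, 1.275, -0.146], TCP at [0.525, 0, 0.227] pointing down, gripper open.
Joint ranges: [-2.53, 2.53], [-0.77, 2.02], [0.04, 2.7], [-1, 4.14], [0.28, 2.66], [-3.11, 3.11]. Speed limits (rad/s): [2.57, 2.57, 3.14, 3.14, 3.14, 3.14].

INTERFACE

Orientations are given as [roll, pitch, yaw] about the fixed x, y, z axes, in that order (R = Rz(yaw) Ry(pitch) Rx(roll)).
In Python, from cell import robot, read_camera, get_calibration gives the robot as it stands. The module is installed in compiled form; this text tells all that it offers.
- The arm moves only by the tool send_rows, never from a script. Its argument "plan" is a list of rows, each a list of 2 entries, a list of its own where there are three numbers: the shift along the tool's x, y, z as a fraction of full scale, then the turn, a rotation vector about the tool's x, y, z as a fraction of full scale. A call has exactly 10 rows; each row shifts and turns the commanded pose from where the row before left it, along the tool's axes as they then stand; what a row does not reach is not made up. Full scale, the value 1, is 0.025 m for a shift and 90 degrees for a turn. A row lasts 1/8 s, in which the tool goes at most 62.5 mm and 10.7 degrees, less where a joint would pass 70% of its speed; a pose out of reach is approached as far as the arm can. A call with a number of a shift or a turn outside -1 to 1 is refused whole. A call with a gripper value outside its range is refused whole. "gripper" is the opening, from -1 (shut) to 1 (fully open), so that 0 is half open, set as the call begins (left out, the last holds). The fingers move at their own pace and stop on an object; "force" is the grip in N (left out, the last holds). Time passes only in rows, so rows that do not move let the fingers close, or fill a call up. It gives the time, the measured TCP pose, the force, the opening and the grip force at its end, in the units of the state.
- robot.observe(): the state, without advancing time (a new reading comes with each control period).
- read_camera(name): name is "scene" or "side" or "wrist"; returns (picture, depth): 400x640x3 uint8, blue, green, red; 400x640 float32, m along the optical axis (not along the pixel's ray), 0 where there is no reading.
- get_calibration(name): a dict with "intrinsics" (3x3 intrinsics, pixels), "rvec" (rotation vector, rad) and "tvec" (3), from world to camera coordinates, as OpenCV has them. Camera axes: x right, y down, z forward; pixel columns grow to the right and rows downward; lengths in m; the calibration is good to about 2 mm. A picture is of the moment at which its call begins: read the wrist's pose just before it. get_calibration takes no time and is no camera call; for the wrist camera it gives the pose at the moment of the call.
- robot.hand_in(): hands the job in; it is judged then, once.
The state is a dict: "time": time; "qpos": joint angles; "qvel": joint speeds; "joint_efforts": joint torques, N m; "tool_pos": TCP position; "tool_rot": TCP orientation; "contact_force": force on the tool from outside, world axes, zero at the start; "torque": the same for the moment, N m; "opening": finger opening in m; "grip_force": force on a finger pad.
Only numpy, scipy, OpenCV 4.12 (cv2) and the standard library are available. Lean on these libraries where they do the work, as an engineer would, in place of code of your own. Each camera call takes 0.05 s, during which the arm holds its last target. There are 200 camera calls.

## Working session

There is one attempt and no reset: what is moved stays moved. The work goes in short steps, Python scripts to look and compute and a tool call to move; the robot and the scene stay as the last step left them, time stands still between calls to the robot, and variables do not carry over. Pictures are saved under pics/ and viewed, at most 14 in all, crops included, and the job is handed in when it is done.

Besides the shell and the picture viewer there is one more tool, called after "Emit:" by a JSON object that holds its "op" and its "data", one argument or row to a line. send_rows: Moves the arm, as the interface text tells. Shift numbers are shares of 0.025 m and turn numbers shares of 90 degrees, none past 1 either way. Its arguments: {"type":"object","properties":{"plan":{"type":"array"},"gripper":{"type":"number"},"force":{"type":"number"}},"required":["plan"]}

```bash
mkdir -p pics; cat > h.py <<'E'
import numpy as np, cv2
from cell import robot, read_camera, get_calibration
def cal(n):
    c=get_calibration(n); return np.array(c["intrinsics"]),cv2.Rodrigues(np.array(c["rvec"],float))[0],np.array(c["tvec"],float).ravel()
def cloud(n,d,c):
    K,R,t=c
    v,u=np.mgrid[:d.shape[0],:d.shape[1]]
    p=np.stack([(u-K[0,2])/K[0,0]*d,(v-K[1,2])/K[1,1]*d,d],-1)
    return (p-t)@R
def st():
    s=robot.observe(); print({k:np.round(s[k],4).tolist() for k in ["time","tool_pos","tool_rot","contact_force","opening","grip_force","qpos"]})
E
python3 - <<'E'
from h import *
st()
for n in ["scene","side","wrist"]:
    c=cal(n); im,d=read_camera(n); np.savez(f"pics/{n}0.npz",im=im,d=d,K=c[0],R=c[1],t=c[2]); cv2.imwrite(f"pics/{n}0.png",im)
    print(n,-c[1].T@c[2],c[1][2],c[0][0,0])
E
```

```text
{'time': 0.0, 'tool_pos': [0.5246, 0.0001, 0.226], 'tool_rot': [-3.1401, -0.0002, 1.5708], 'contact_force': [0.0106, -0.2735, -0.053], 'opening': 0.0917, 'grip_force': 0.0, 'qpos': [-0.146, 0.3427, 1.525, 0.0, 1.2754, -0.146]}
scene [-0.00426962 -0.87376273  0.43706206] [ 0.66008521  0.5981578  -0.45441695] 444.02080674543816
side [ 1.04443523 -0.61717426  0.88089818] [-0.49711876  0.28738722 -0.81870723] 503.36494043292896
wrist [0.52526929 0.07515001 0.38357472] [-0.00146098 -0.27590047 -0.9611851 ] 347.9931283092668
```

View pics/scene0.png

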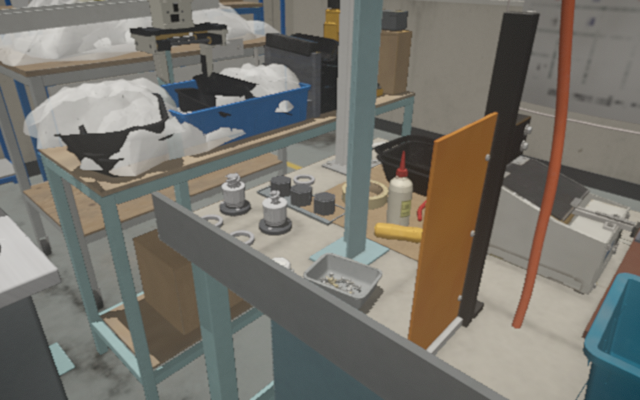

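View pics/side0.png

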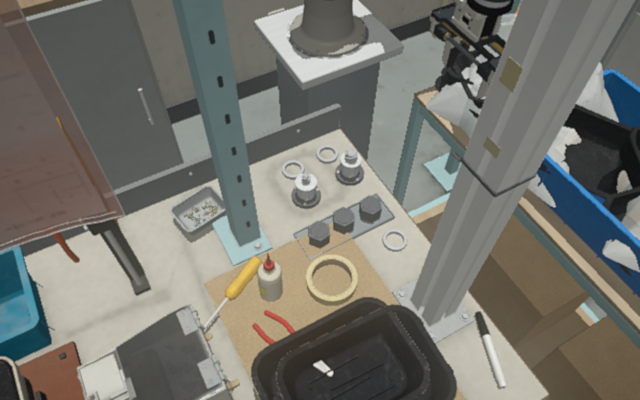

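```bash
python3 - <<'E'
from h import *
g=np.full((400,500,3),0,np.uint8); hm=np.full((400,500),-1.)
# top-down maps: x 0..1 -> row(2.5mm), y -0.6..0.65 -> col
for n in ["scene","side","wrist"]:
    z=np.load(f"pics/{n}0.npz"); p=cloud(n,z["d"].astype(float),(z["K"],z["R"],z["t"]))
    ok=(z["d"]>0)
    q=p[ok]; c=z["im"][ok]
    r=((1-q[:,0])/.0025).astype(int); k=((0.625-q[:,1])/.0025).astype(int)
    m=(r>=0)&(r<400)&(k>=0)&(k<500)&(q[:,2]<0.5)&(q[:,2]>-.05)
    o=np.argsort(q[m][:,2])
    for a,b,h,col in zip(r[m][o],k[m][o],q[m][o][:,2],c[m][o]):
        if h>hm[a,b]-.004: hm[a,b]=h; g[a,b]=col
np.save("pics/hm.npy",hm)
big=cv2.resize(g,(800,640),interpolation=0)[:600]
h8=cv2.applyColorMap((np.clip(hm+.02,0,.25)/.25*255).astype(np.uint8),cv2.COLORMAP_JET)
cv2.imwrite("pics/top.png",np.hstack([g[:300],h8[:300]])[:, :].copy() if 0 else np.vstack([g[:300,:400],h8[:300,:400]]))
im=cv2.imread("pics/wrist0.png"); cv2.imwrite("pics/w0.png",im)
E
```

```text
(no output)
```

View pics/top.png

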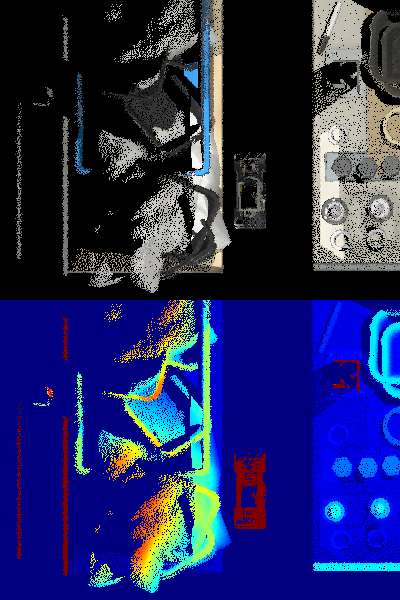

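View pics/wrist0.png

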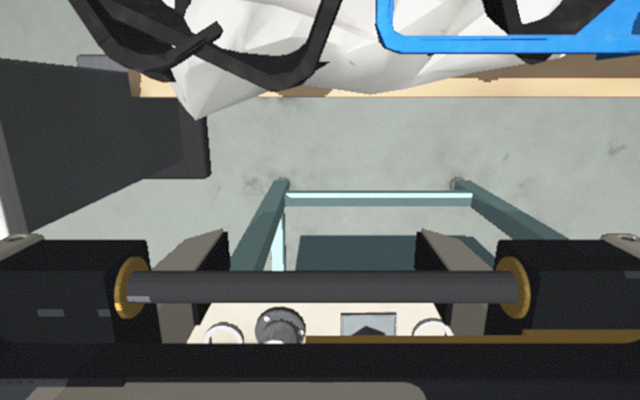

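```bash
python3 - <<'E'
from h import *
S=.0012; X1=.95; Y1=-.1; H=560; W=400
g=np.zeros((H,W,3),np.uint8); hm=np.full((H,W),-1.)
for n in ["scene","side"]:
    z=np.load(f"pics/{n}0.npz"); s=3
    d=cv2.resize(z["d"],None,fx=s,fy=s,interpolation=0).astype(float); im=cv2.resize(z["im"],None,fx=s,fy=s,interpolation=0)
    K=z["K"].copy(); K[:2]*=s; K[:2,2]+=(s-1)/2
    p=cloud(n,d,(K,z["R"],z["t"])); q=p[d>0]; c=im[d>0]
    r=np.floor((X1-q[:,0])/S).astype(int); k=np.floor((Y1-q[:,1])/S).astype(int)
    m=(r>=0)&(r<H)&(k>=0)&(k<W)&(q[:,2]<1.5)&(q[:,2]>-.05)
    o=np.argsort(q[m][:,2])
    for a,b,h,col in zip(r[m][o],k[m][o],q[m][o][:,2],c[m][o]):
        if h>hm[a,b]-.003: hm[a,b]=h; g[a,b]=col
h8=cv2.applyColorMap((np.clip(hm+.02,0,.25)/.25*255).astype(np.uint8),cv2.COLORMAP_JET)
for i in range(0,H,83): cv2.putText(g,f"{X1-i*S:.2f}",(0,i+10),0,.35,(0,255,0))
for i in range(0,W,83): cv2.putText(g,f"{Y1-i*S:.2f}",(i,550),0,.35,(0,255,0))
cv2.imwrite("pics/top2.png",np.hstack([g,h8]))
# tall stuff
z=np.load("pics/side0.npz"); p=cloud("side",z["d"].astype(float),(z["K"],z["R"],z["t"]))
q=p[(z["d"]>0)]; 
for lo,hi in [(.1,.2),(.2,.4),(.4,.8)]:
  m=(q[:,2]>lo)&(q[:,2]<hi)&(q[:,0]>.1)&(q[:,0]<1)&(q[:,1]<-.1)&(q[:,1]>-.8)
  hist,xe,ye=np.histogram2d(q[m][:,0],q[m][:,1],bins=[np.arange(.1,1.01,.05),np.arange(-.8,-.09,.05)])
  print(lo,[(round(xe[i],2),round(ye[j],2),int(hist[i,j])) for i,j in np.argwhere(hist>15)])
E
```

```text
0.1 [(np.float64(0.45), np.float64(-0.8), 201), (np.float64(0.45), np.float64(-0.75), 117), (np.float64(0.45), np.float64(-0.7), 253), (np.float64(0.45), np.float64(-0.55), 80), (np.float64(0.5), np.float64(-0.75), 84), (np.float64(0.5), np.float64(-0.7), 145), (np.float64(0.5), np.float64(-0.55), 141), (np.float64(0.5), np.float64(-0.5), 829), (np.float64(0.6), np.float64(-0.5), 67), (np.float64(0.65), np.float64(-0.8), 603), (np.float64(0.65), np.float64(-0.75), 751), (np.float64(0.65), np.float64(-0.7), 754), (np.float64(0.65), np.float64(-0.65), 349), (np.float64(0.65), np.float64(-0.5), 142), (np.float64(0.7), np.float64(-0.8), 619), (np.float64(0.7), np.float64(-0.75), 1111), (np.float64(0.7), np.float64(-0.7), 1094), (np.float64(0.7), np.float64(-0.65), 490), (np.float64(0.75), np.float64(-0.75), 514), (np.float64(0.75), np.float64(-0.7), 1141), (np.float64(0.75), np.float64(-0.65), 574), (np.float64(0.75), np.float64(-0.3), 211), (np.float64(0.8), np.float64(-0.7), 130), (np.float64(0.8), np.float64(-0.65), 207), (np.float64(0.8), np.float64(-0.3), 977), (np.float64(0.8), np.
[... 331 characters left out ...]
p.float64(0.55), np.float64(-0.75), 1586), (np.float64(0.55), np.float64(-0.7), 2208), (np.float64(0.75), np.float64(-0.3), 713), (np.float64(0.8), np.float64(-0.3), 3241), (np.float64(0.8), np.float64(-0.25), 1293)]
0.4 [(np.float64(0.45), np.float64(-0.55), 299), (np.float64(0.5), np.float64(-0.8), 223), (np.float64(0.5), np.float64(-0.75), 2821), (np.float64(0.5), np.float64(-0.7), 4914), (np.float64(0.5), np.float64(-0.55), 589), (np.float64(0.5), np.float64(-0.5), 3459), (np.float64(0.55), np.float64(-0.75), 330), (np.float64(0.55), np.float64(-0.7), 1998), (np.float64(0.75), np.float64(-0.3), 2126), (np.float64(0.8), np.float64(-0.3), 11123), (np.float64(0.8), np.float64(-0.25), 4392)]
```

View pics/top2.png

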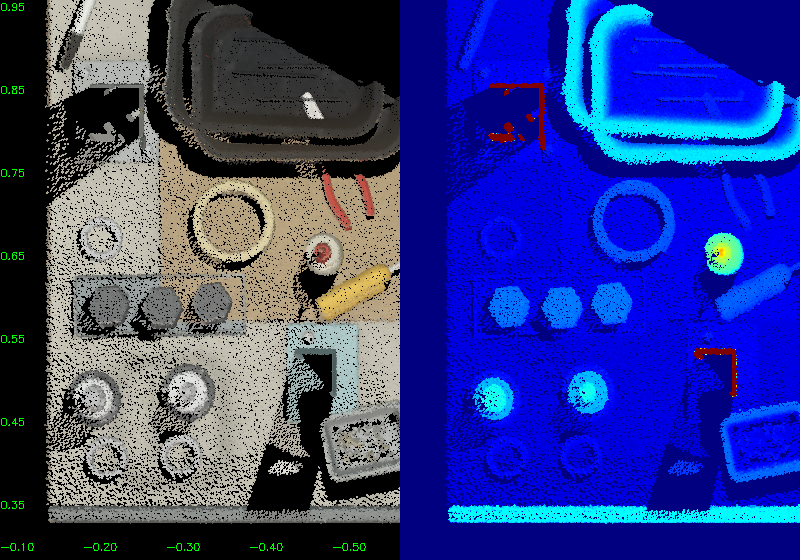

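Seen: three washers near (0.665,-0.222), (0.41,-0.225) and (0.41,-0.32). The magazines are at x≈0.475, y≈-0.217 and -0.325, and the caps at x≈0.59. There are posts at (0.82,-0.235) and (0.51,-0.47), and a rail at x≈0.34. I'm moving so the wrist camera looks down on the magazines.

Emit:
{"op": "send_rows", "data": {
  "plan": [
    [[-1,-0.6,0],[0,0,0]],
    [[-1,-0.6,0],[0,0,0]],
    [[-1,-0.6,0],[0,0,0]],
    [[-1,-0.6,0],[0,0,0]],
    [[-1,-0.6,0],[0,0,0]],
    [[-1,-0.6,0],[0,0,0]],
    [[-1,-0.6,0],[0,0,0]],
    [[-1,-0.6,0],[0,0,0]],
    [[-1,-0.6,0],[0,0,0]],
    [[-1,-0.6,0],[0,0,0]]
  ]
}}

```text
time: 1.4
tool_pos: [0.3744, -0.2506, 0.2266]
tool_rot: [-3.141, -0.0, 1.571]
contact_force: [0.6, -0.1, -0.5]
opening: 0.0918
grip_force: 0.0
```

Emit:
{"op": "send_rows", "data": {
  "plan": [
    [[0,0,0.2],[0,0,0.1]],
    [[0,0,0.2],[0,0,0.1]],
    [[0,0,0.2],[0,0,0.1]],
    [[0,0,0.2],[0,0,0.1]],
    [[0,0,0.2],[0,0,0.1]],
    [[0,0,0],[0,0,0.1]],
    [[0,0,0],[0,0,0.1]],
    [[0,0,0],[0,0,0.1]],
    [[0,0,0],[0,0,0.1]],
    [[0,0,0],[0,0,0.1]]
  ]
}}

```text
time: 2.65
tool_pos: [0.3749, -0.2499, 0.2015]
tool_rot: [-3.141, 0.0, -0.005]
contact_force: [-0.1, -0.9, 0.0]
opening: 0.0919
grip_force: 0.0
```

```bash
python3 - <<'E'
from h import *
st()
c=cal("wrist"); im,d=read_camera("wrist"); np.savez("pics/wrist1.npz",im=im,d=d,K=c[0],R=c[1],t=c[2]); cv2.imwrite("pics/wrist1.png",im)
E
```

```text
{'time': 2.65, 'tool_pos': [0.3749, -0.2499, 0.2015], 'tool_rot': [-3.1412, 0.0003, -0.0052], 'contact_force': [-0.1329, -0.8729, 0.0253], 'opening': 0.0919, 'grip_force': 0.0, 'qpos': [-0.7583, 0.2308, 1.7564, 0.0, 1.1548, 0.8176]}
```

View pics/wrist1.png

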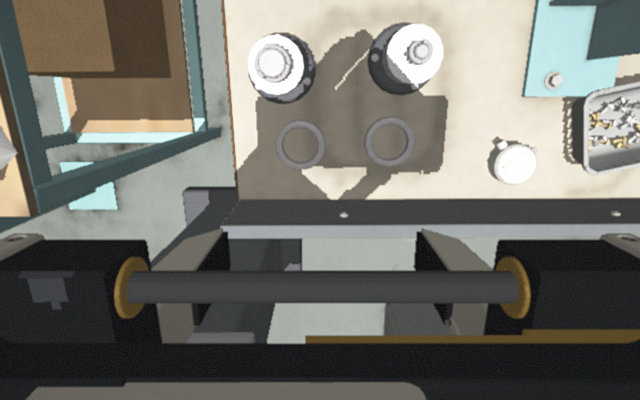

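```bash
cat > fit.py <<'E'
from h import *
def get(f,s=4):
    z=np.load(f"pics/{f}.npz"); d=z["d"].astype(float)
    p=cloud("",d,(z["K"],z["R"],z["t"])); return p,d>0
def enc(p,ok,c,rad,lo,hi):
    m=ok&(p[...,2]>lo)&(p[...,2]<hi)&(np.hypot(p[...,0]-c[0],p[...,1]-c[1])<rad)
    q=p[m]
    if len(q)<8: return None
    (x,y),r=cv2.minEnclosingCircle(q[:,:2].astype(np.float32))
    return [round(float(v),4) for v in (x,y,r,np.median(q[:,2]))]+[len(q)]
E
python3 - <<'E'
from fit import *
its={"w1":((.41,-.225),.033,.004,.014),"w2":((.41,-.32),.033,.004,.014),"w3":((.667,-.222),.033,.004,.014),
"m2top":((.475,-.215),.03,.068,.082),"m1top":((.48,-.325),.03,.068,.082),"m2f":((.475,-.215),.03,.047,.059),"m1f":((.48,-.325),.03,.047,.059),
"m2foot":((.475,-.215),.04,.006,.014),"m1foot":((.48,-.325),.04,.006,.014),
"c1":((.59,-.232),.03,.030,.04),"c2":((.59,-.296),.03,.030,.04),"c3":((.59,-.357),.03,.03,.04)}
for f in ["scene0","side0","wrist1"]:
    p,ok=get(f); print(f)
    for k,v in its.items(): print(" ",k,enc(p,ok,*v))
p,ok=get("side0"); m=ok&(p[...,1]<-.17)&(p[...,1]>-.4)&(p[...,0]<.36)&(p[...,0]>.3)&(p[...,2]>.03); print(p[m].min(0),p[m].max(0))
E
```

```text
scene0
  w1 [0.4143, -0.2288, 0.0306, 0.0099, 163]
  w2 [0.4007, -0.318, 0.0248, 0.0104, 158]
  w3 [0.6608, -0.2226, 0.0259, 0.0098, 147]
  m2top [0.4699, -0.2127, 0.0148, 0.0755, 101]
  m1top [0.4757, -0.3261, 0.0091, 0.0744, 57]
  m2f [0.4679, -0.212, 0.0245, 0.055, 197]
  m1f [0.476, -0.3257, 0.0241, 0.0551, 266]
  m2foot [0.4682, -0.2143, 0.0321, 0.0124, 250]
  m1foot [0.4751, -0.3265, 0.0327, 0.0125, 284]
  c1 [0.5814, -0.2314, 0.0237, 0.0374, 174]
  c2 [0.5793, -0.2949, 0.0233, 0.0383, 178]
  c3 [0.5829, -0.3554, 0.0246, 0.0383, 233]
side0
  w1 [0.4101, -0.2249, 0.0328, 0.007, 318]
  w2 [0.4099, -0.3201, 0.0329, 0.0075, 302]
  w3 [0.667, -0.2219, 0.033, 0.0066, 436]
  m2top [0.4744, -0.2118, 0.0145, 0.0777, 127]
  m1top [0.4805, -0.3258, 0.0099, 0.0761, 61]
  m2f [0.4733, -0.2124, 0.0233, 0.0564, 187]
  m1f [0.481, -0.3239, 0.0243, 0.0567, 249]
  m2foot [0.4755, -0.2159, 0.0387, 0.0114, 153]
  m1foot [0.4805, -0.3247, 0.0396, 0.0117, 165]
  c1 [0.5841, -0.2304, 0.0236, 0.0384, 229]
  c2 [0.5826, -0.2942, 0.0241, 0.0387, 152]
  c3 [0.5877, -0.3538, 0.0241, 0.0385, 164]
wrist1
  w1 [0.41, -0.2251, 0.0331, 0.0051, 2490]
  w2 [0.41, -0.32, 0.0331, 0.0052, 2555]
  w3 None
  m2top [0.4721, -0.2113, 0.0142, 0.0785, 1121]
  m1top [0.4797, -0.3243, 0.0094, 0.0777, 503]
  m2f [0.4723, -0.2112, 0.023, 0.0573, 1417]
  m1f [0.4796, -0.3247, 0.0232, 0.0574, 2098]
  m2foot [0.4748, -0.215, 0.04, 0.0134, 279]
  m1foot [0.4795, -0.3248, 0.0394, 0.0131, 286]
  c1 None
  c2 None
  c3 None
[ 0.3252933  -0.39510609  0.03001925] [ 0.34337311 -0.17000854  0.07885636]
```

```bash
python3 - <<'E'
from fit import *
for f,b in [("wrist1",0),("side0",0),("scene0",0)]:
    p,ok=get(f)
    m=ok&(abs(p[...,0]-.43)<.01)&(abs(p[...,1]+.27)<.02); b=np.median(p[m][:,2]); print(f,"bench",b)
    for c in [(.405,-.225),(.405,-.32),(.664,-.222)]: print(enc(p,ok,c,.04,b+.005,b+.014))
E
```

```text
wrist1 bench 0.004356875223455744
[0.4099, -0.2239, 0.035, 0.0131, 1001]
[0.4029, -0.3165, 0.0252, 0.0131, 974]
None
side0 bench 0.0043292611460129015
[0.4096, -0.2253, 0.0345, 0.0125, 160]
[0.4015, -0.322, 0.0295, 0.0126, 168]
[0.663, -0.2222, 0.0268, 0.0129, 217]
scene0 bench 0.002430695667121115
[0.4167, -0.2288, 0.0321, 0.0107, 133]
[0.4138, -0.3191, 0.0306, 0.0108, 126]
[0.6596, -0.2216, 0.0264, 0.0104, 115]
```

```bash
python3 - <<'E'
from fit import *
p,ok=get("wrist1")
print(enc(p,ok,(.400,-.222),.033,.0094,.018),enc(p,ok,(.403,-.3165),.033,.0094,.018))
z=np.load("pics/wrist1.npz")
for u,v in [(300,145),(389,142)]:
    r=z["R"].T@np.array([(u-z["K"][0,2])/z["K"][0,0],(v-z["K"][1,2])/z["K"][1,1],1]); C=-z["R"].T@z["t"]; print(C+r*(.0131-C[2])/r[2])
E
```

```text
[0.4001, -0.2272, 0.025, 0.0131, 953] [0.4029, -0.3165, 0.0252, 0.0131, 974]
[ 0.40007276 -0.22763903  0.0131    ]
[ 0.40256908 -0.31602025  0.0131    ]
```

Emit:
{"op": "send_rows", "data": {
  "plan": [
    [[0.25,-0.23,1],[0,0,0]],
    [[0.25,-0.23,1],[0,0,0]],
    [[0.25,-0.23,1],[0,0,0]],
    [[0.25,-0.23,1],[0,0,0]],
    [[0,0,1],[0,0,0]],
    [[0,0,1],[0,0,0]],
    [[0,0,1],[0,0,0]],
    [[0,0,0.5],[0,0,0]],
    [[0,0,0.3],[0,0,0]],
    [[0,0,0.14],[0,0,0]]
  ],
  "gripper": 0.52
}}

```text
time: 3.95
tool_pos: [0.4002, -0.2271, 0.0049]
tool_rot: [3.141, -0.0, 0.001]
contact_force: [-11.2, 7.4, 51.2]
opening: 0.0695
grip_force: 25.9
```

Emit:
{"op": "send_rows", "data": {
  "plan": [
    [[0,0,0],[0,0,0]],
    [[0,0,0],[0,0,0]],
    [[0,0,0],[0,0,0]],
    [[0,0,0],[0,0,0]],
    [[0,0,0],[0,0,0]],
    [[0,0,0],[0,0,0]],
    [[0,0,0],[0,0,0]],
    [[0,0,0],[0,0,0]],
    [[0,0,-0.4],[0,0,0]],
    [[0,0,-0.4],[0,0,0]]
  ],
  "gripper": -0.3,
  "force": 30
}}

```text
time: 5.2
tool_pos: [0.4002, -0.2272, 0.0241]
tool_rot: [3.141, -0.001, 0.0]
contact_force: [-0.2, 0.2, -0.6]
opening: 0.0494
grip_force: 30.0
```

Emit:
{"op": "send_rows", "data": {
  "plan": [
    [[0,0,-0.9],[0,0,0]],
    [[0,0,-0.9],[0,0,0]],
    [[0,0,-0.9],[0,0,0]],
    [[0,0,-0.54],[0,0,0]],
    [[0.8,-0.16,0],[0,0,0]],
    [[0.8,-0.16,0],[0,0,0]],
    [[0.8,-0.16,0],[0,0,0]],
    [[0.48,-0.15,0],[0,0,0]],
    [[0,0,0.4],[0,0,0]],
    [[0,0,0.2],[0,0,0]]
  ]
}}

```text
time: 6.45
tool_pos: [0.4709, -0.2109, 0.0881]
tool_rot: [-3.141, 0.002, 0.0]
contact_force: [-0.2, 0.2, -0.2]
opening: 0.0493
grip_force: 30.0
```

```bash
python3 - <<'E'
from h import *
st()
c=cal("side"); im,d=read_camera("side"); cv2.imwrite("pics/s1.png",cv2.resize(im[100:260,240:430],None,fx=4,fy=3.7))
E
```

```text
{'time': 6.45, 'tool_pos': [0.4709, -0.2109, 0.0881], 'tool_rot': [-3.1406, 0.0019, 0.0], 'contact_force': [-0.168, 0.1554, -0.2298], 'opening': 0.0493, 'grip_force': 29.9999, 'qpos': [-0.5696, 0.4832, 1.7311, -0.0002, 0.9295, 1.0013]}
```

View pics/s1.png

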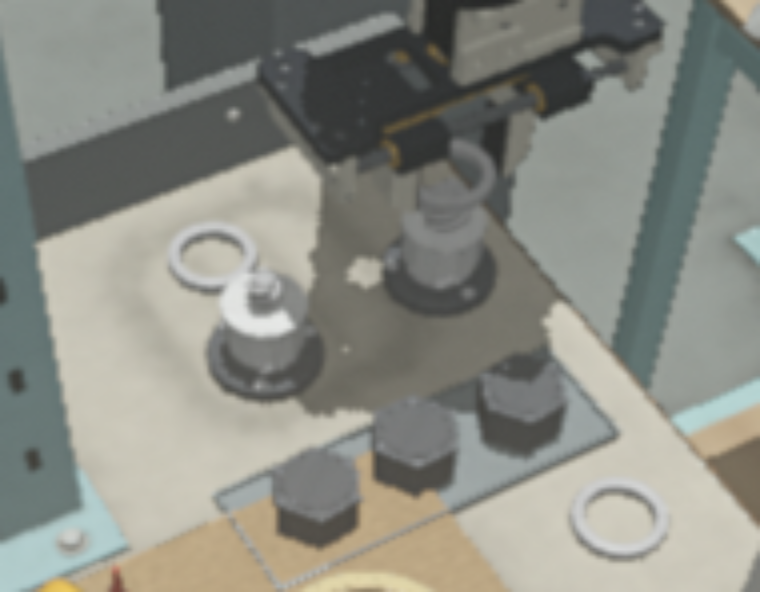

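Emit:
{"op": "send_rows", "data": {
  "plan": [
    [[0.04,0,0.2],[0,0,0]],
    [[0,0,0.2],[0,0,0]],
    [[0,0,0.2],[0,0,0]],
    [[0,0,0.2],[0,0,0]],
    [[0,0,0.1],[0,0,0]],
    [[0,0,0.1],[0,0,0]],
    [[0,0,0.1],[0,0,0]],
    [[0,0,0],[0,0,0]],
    [[0,0,0],[0,0,0]],
    [[0,0,0],[0,0,0]]
  ]
}}

```text
time: 7.75
tool_pos: [0.4731, -0.2113, 0.0619]
tool_rot: [3.141, -0.0, 0.0]
contact_force: [-0.6, -0.1, -0.5]
opening: 0.0495
grip_force: 30.0
```

Emit:
{"op": "send_rows", "data": {
  "plan": [
    [[0,0,0.06],[0,0,0]],
    [[0,0,0.06],[0,0,0]],
    [[0,0,0],[0,0,0]],
    [[0,0,0],[0,0,0]],
    [[0,0,0],[0,0,0]],
    [[0,0,0],[0,0,0]],
    [[0,0,0],[0,0,0]],
    [[0,0,0],[0,0,0]],
    [[0,0,0],[0,0,0]],
    [[0,0,0],[0,0,0]]
  ]
}}

```text
time: 9.0
tool_pos: [0.473, -0.2112, 0.0587]
tool_rot: [3.142, -0.0, -0.0]
contact_force: [-0.2, 0.3, -0.4]
opening: 0.0492
grip_force: 30.0
```

Emit:
{"op": "send_rows", "data": {
  "plan": [
    [[0,0,0],[0,0,0]],
    [[0,0,0],[0,0,0]],
    [[0,0,0],[0,0,0]],
    [[0,0,0],[0,0,0]],
    [[0,0,-0.4],[0,0,0]],
    [[0,0,-1],[0,0,0]],
    [[0,0,-1],[0,0,0]],
    [[-0.9,0.9,0],[0,0,0]],
    [[-0.9,0.9,0],[0,0,0]],
    [[-0.7,0.9,0],[0,0,0]]
  ],
  "gripper": 0.52
}}

```text
time: 10.25
tool_pos: [0.4099, -0.2794, 0.1196]
tool_rot: [3.141, -0.001, 0.0]
contact_force: [0.1, -0.0, -0.8]
opening: 0.0697
grip_force: 0.0
```

```bash
python3 - <<'E'
from fit import *
st()
c=cal("wrist"); im,d=read_camera("wrist"); np.savez("pics/wrist2.npz",im=im,d=d,K=c[0],R=c[1],t=c[2])
p,ok=get("wrist2")
m=ok&(abs(p[...,0]-.43)<.01)&(abs(p[...,1]+.27)<.02); print("bench",np.median(p[m][:,2]))
print("wB",enc(p,ok,(.403,-.3165),.033,.0094,.018),"w on m2",enc(p,ok,(.472,-.211),.036,.06,.073),"top",enc(p,ok,(.472,-.211),.03,.075,.083),enc(p,ok,(.48,-.3245),.03,.075,.083))
cv2.imwrite("pics/wrist2.png",im)
E
```

```text
{'time': 10.25, 'tool_pos': [0.4099, -0.2794, 0.1196], 'tool_rot': [3.1409, -0.0007, 0.0002], 'contact_force': [0.0958, -0.0149, -0.7815], 'opening': 0.0697, 'grip_force': 0.0, 'qpos': [-0.7529, 0.4071, 1.7544, -0.0, 0.9791, 0.8177]}
bench 0.2223645112949183
wB [0.4029, -0.3163, 0.0251, 0.0131, 1476] w on m2 [0.472, -0.2106, 0.0251, 0.0661, 3206] top [0.4722, -0.2114, 0.0142, 0.0789, 1611] [0.4798, -0.3242, 0.0092, 0.0786, 639]
```

Emit:
{"op": "send_rows", "data": {
  "plan": [
    [[-0.1,0.5,0.6],[0,0,0]],
    [[-0.1,0.5,0.6],[0,0,0]],
    [[-0.09,0.5,0.6],[0,0,0]],
    [[0,0,0.8],[0,0,0]],
    [[0,0,0.8],[0,0,0]],
    [[0,0,0.5],[0,0,0]],
    [[0,0,0.3],[0,0,0]],
    [[0,0,0.2],[0,0,0]],
    [[0,0,0.1],[0,0,0]],
    [[0,0,0],[0,0,0]]
  ]
}}

```text
time: 11.55
tool_pos: [0.4034, -0.3163, 0.0064]
tool_rot: [3.141, -0.0, 0.0]
contact_force: [0.4, 0.5, -0.7]
opening: 0.0698
grip_force: 0.0
```

Emit:
{"op": "send_rows", "data": {
  "plan": [
    [[0,0,0],[0,0,0]],
    [[0,0,0],[0,0,0]],
    [[0,0,0],[0,0,0]],
    [[0,0,0],[0,0,0]],
    [[0,0,0],[0,0,0]],
    [[0,0,-0.6],[0,0,0]],
    [[0,0,-0.9],[0,0,0]],
    [[0,0,-0.9],[0,0,0]],
    [[0,0,-0.9],[0,0,0]],
    [[0,0,-0.7],[0,0,0]]
  ],
  "gripper": -0.3,
  "force": 30
}}

```text
time: 12.8
tool_pos: [0.4034, -0.3163, 0.108]
tool_rot: [3.141, -0.001, 0.0]
contact_force: [0.4, -0.2, -0.2]
opening: 0.0486
grip_force: 30.0
```

Emit:
{"op": "send_rows", "data": {
  "plan": [
    [[0.8,0.08,0],[0,0,0]],
    [[0.8,0.08,0],[0,0,0]],
    [[0.8,0.08,0],[0,0,0]],
    [[0.68,0.08,0],[0,0,0]],
    [[0,0,0.4],[0,0,0]],
    [[0,0,0.4],[0,0,0]],
    [[0,0,0.4],[0,0,0]],
    [[0,0,0.3],[0,0,0]],
    [[0,0,0.2],[0,0,0]],
    [[0,0,0],[0,0,0]]
  ]
}}

```text
time: 14.05
tool_pos: [0.48, -0.3242, 0.0633]
tool_rot: [-3.141, 0.0, -0.0]
contact_force: [-0.8, 1.0, -0.0]
opening: 0.0485
grip_force: 30.0
```

Emit:
{"op": "send_rows", "data": {
  "plan": [
    [[0,0,0.08],[0,0,0]],
    [[0,0,0.06],[0,0,0]],
    [[0,0,0],[0,0,0]],
    [[0,0,0],[0,0,0]],
    [[0,0,0],[0,0,0]],
    [[0,0,0],[0,0,0]],
    [[0,0,0],[0,0,0]],
    [[0,0,0],[0,0,0]],
    [[0,0,0],[0,0,0]],
    [[0,0,0],[0,0,0]]
  ]
}}

```text
time: 15.3
tool_pos: [0.4803, -0.3242, 0.0602]
tool_rot: [3.142, -0.0, 0.0]
contact_force: [-0.4, -0.4, 0.1]
opening: 0.0486
grip_force: 30.0
```

Emit:
{"op": "send_rows", "data": {
  "plan": [
    [[0,0,0],[0,0,0]],
    [[0,0,0],[0,0,0]],
    [[0,0,0],[0,0,0]],
    [[0,0,-0.4],[0,0,0]],
    [[0,0,-1],[0,0,0]],
    [[0,0,-1],[0,0,0]],
    [[0.8,-0.8,0],[0,0,0]],
    [[0.8,-0.8,0],[0,0,0]],
    [[0.8,-0.8,0],[0,0,0]],
    [[0.8,-0.8,0],[0,0,0]]
  ],
  "gripper": 0.52
}}

```text
time: 16.55
tool_pos: [0.561, -0.2437, 0.1211]
tool_rot: [3.141, -0.001, -0.0]
contact_force: [0.0, -0.7, -0.2]
opening: 0.0695
grip_force: 0.0
```

```bash
python3 - <<'E'
from fit import *
st()
c=cal("wrist"); im,d=read_camera("wrist"); np.savez("pics/wrist3.npz",im=im,d=d,K=c[0],R=c[1],t=c[2])
p,ok=get("wrist3")
print("wC",enc(p,ok,(.662,-.222),.036,.0094,.018))
for c in [(.584,-.2304),(.583,-.2942),(.588,-.354)]: print(enc(p,ok,c,.03,.034,.045))
cv2.imwrite("pics/wrist3.png",im)
E
```

```text
{'time': 16.55, 'tool_pos': [0.561, -0.2437, 0.1211], 'tool_rot': [3.1411, -0.0009, -0.0], 'contact_force': [0.0118, -0.7245, -0.1786], 'opening': 0.0695, 'grip_force': 0.0, 'qpos': [-0.535, 0.5927, 1.4174, 0.0, 1.1304, 1.0358]}
wC [0.6636, -0.2202, 0.025, 0.0131, 1979]
[0.5831, -0.2295, 0.0241, 0.0398, 3049]
[0.582, -0.2932, 0.0239, 0.0409, 3116]
[0.5869, -0.3526, 0.0242, 0.0409, 3285]
```

View pics/wrist3.png

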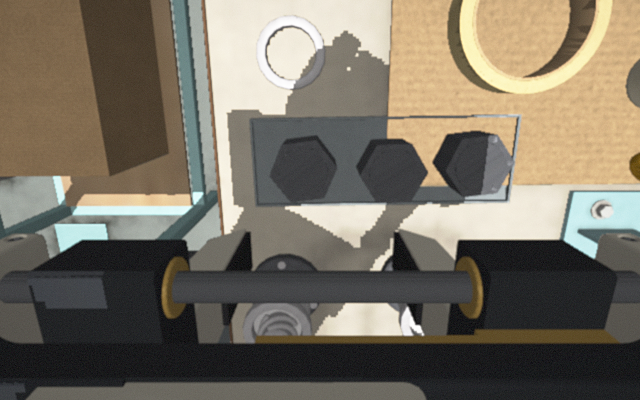

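Emit:
{"op": "send_rows", "data": {
  "plan": [
    [[0.83,-0.19,0],[0,0,0]],
    [[0.83,-0.19,0],[0,0,0]],
    [[0.83,-0.19,0],[0,0,0]],
    [[0.83,-0.19,0.3],[0,0,0]],
    [[0.81,-0.2,0.7],[0,0,0]],
    [[0,0,1],[0,0,0]],
    [[0,0,1],[0,0,0]],
    [[0,0,0.8],[0,0,0]],
    [[0,0,0.5],[0,0,0]],
    [[0,0,0.25],[0,0,0]]
  ]
}}

```text
time: 17.85
tool_pos: [0.6635, -0.2203, 0.0061]
tool_rot: [-3.141, 0.0, -0.0]
contact_force: [-0.3, -0.4, 0.0]
opening: 0.0699
grip_force: 0.0
```

Emit:
{"op": "send_rows", "data": {
  "plan": [
    [[0,0,0],[0,0,0]],
    [[0,0,0],[0,0,0]],
    [[0,0,0],[0,0,0]],
    [[0,0,0],[0,0,0]],
    [[0,0,0],[0,0,0]],
    [[0,0,-0.6],[0,0,0]],
    [[0,0,-0.9],[0,0,0]],
    [[0,0,-0.9],[0,0,0]],
    [[0,0,-0.9],[0,0,0]],
    [[0,0,-0.9],[0,0,0]]
  ],
  "gripper": -0.3,
  "force": 30
}}

```text
time: 19.1
tool_pos: [0.6634, -0.2201, 0.1128]
tool_rot: [-3.141, 0.0, 0.0]
contact_force: [-0.3, 0.9, -1.5]
opening: 0.0478
grip_force: 30.0
```

Emit:
{"op": "send_rows", "data": {
  "plan": [
    [[-0.85,-0.04,0],[0,0,0]],
    [[-0.85,-0.04,0],[0,0,0]],
    [[-0.85,-0.04,0],[0,0,0]],
    [[-0.85,-0.04,0],[0,0,0]],
    [[-0.85,-0.04,0],[0,0,0]],
    [[-0.85,-0.04,0],[0,0,0]],
    [[-0.85,-0.04,0],[0,0,0]],
    [[-0.85,-0.04,0],[0,0,0]],
    [[-0.85,-0.03,0],[0,0,0]],
    [[0,0,0],[0,0,0]]
  ]
}}

```text
time: 20.35
tool_pos: [0.4714, -0.2114, 0.1122]
tool_rot: [-3.141, 0.0, -0.001]
contact_force: [0.4, 0.7, -0.5]
opening: 0.0481
grip_force: 30.0
```

Emit:
{"op": "send_rows", "data": {
  "plan": [
    [[0.04,0,0.4],[0,0,0]],
    [[0,0,0.4],[0,0,0]],
    [[0,0,0.3],[0,0,0]],
    [[0,0,0.2],[0,0,0]],
    [[0,0,0.15],[0,0,0]],
    [[0,0,0.1],[0,0,0]],
    [[0,0,0.1],[0,0,0]],
    [[0,0,0.04],[0,0,0]],
    [[0,0,0],[0,0,0]],
    [[0,0,0],[0,0,0]]
  ]
}}

```text
time: 21.6
tool_pos: [0.4733, -0.2115, 0.0694]
tool_rot: [3.141, -0.0, 0.0]
contact_force: [-0.3, -0.2, 1.0]
opening: 0.048
grip_force: 30.0
```

Emit:
{"op": "send_rows", "data": {
  "plan": [
    [[0,0,0],[0,0,0]],
    [[0,0,0],[0,0,0]],
    [[0,0,0],[0,0,0]],
    [[0,0,0],[0,0,0]],
    [[0,0,-0.4],[0,0,0]],
    [[0,0,-1],[0,0,0]],
    [[0,0,-1],[0,0,0]],
    [[-0.8,0,0],[0,0,0]],
    [[-0.8,0,0],[0,0,0]],
    [[-0.8,0.6,0],[0,0,0]]
  ],
  "gripper": 0.52
}}

```text
time: 22.85
tool_pos: [0.4128, -0.2261, 0.13]
tool_rot: [3.141, -0.001, 0.001]
contact_force: [-0.8, -0.2, -0.2]
opening: 0.0695
grip_force: 0.0
```

```bash
python3 - <<'E'
from fit import *
st()
c=cal("wrist"); im,d=read_camera("wrist"); np.savez("pics/wrist4.npz",im=im,d=d,K=c[0],R=c[1],t=c[2])
p,ok=get("wrist4")
print("m2",enc(p,ok,(.472,-.211),.036,.06,.0765),enc(p,ok,(.472,-.211),.036,.0768,.085),"m1",enc(p,ok,(.48,-.3245),.036,.06,.073),enc(p,ok,(.48,-.3245),.03,.075,.083))
p,ok=get("wrist3")
for c in [(.5831,-.2295),(.582,-.2932),(.5869,-.3526)]:
    m=ok&(p[...,2]>.034)&(p[...,2]<.046)&(np.hypot(p[...,0]-c[0],p[...,1]-c[1])<.03); q=p[m][:,:2]
    h=cv2.convexHull(q.astype(np.float32))[:,0]
    a=np.radians(np.arange(0,60,.5)); 
    best=[]
    for t in a:
        w=[np.ptp(h@[np.cos(t+k),np.sin(t+k)]) for k in (0,np.pi/3,2*np.pi/3)]; best.append(sum(w))
    i=int(np.argmin(best)); t=a[i]; cen=np.zeros(2)
    A=[];b=[]
    for k in (0,np.pi/3,2*np.pi/3):
        n=np.array([np.cos(t+k),np.sin(t+k)]); v=h@n; A.append(n); b.append((v.max()+v.min())/2)
    print(np.degrees(t),best[i]/3,np.linalg.lstsq(np.array(A),np.array(b),rcond=None)[0])
E
```

```text
{'time': 22.85, 'tool_pos': [0.4128, -0.2261, 0.13], 'tool_rot': [3.1412, -0.0007, 0.0013], 'contact_force': [-0.7521, -0.2175, -0.1635], 'opening': 0.0695, 'grip_force': 0.0, 'qpos': [-0.6642, 0.3523, 1.8087, 0.0002, 0.9798, 0.9052]}
m2 [0.4728, -0.2106, 0.0251, 0.0749, 3308] [0.4726, -0.2109, 0.0227, 0.079, 1293] m1 [0.4797, -0.3231, 0.0252, 0.0661, 3157] [0.48, -0.324, 0.0092, 0.0786, 574]
7.499999999999999 0.04214147273917737 [ 0.5830343 -0.2294413]
2.5 0.04228890154798324 [ 0.58176319 -0.29335654]
7.0 0.042699048985482574 [ 0.58703462 -0.35273285]
```

Emit:
{"op": "send_rows", "data": {
  "plan": [
    [[0,0,0],[0,0,-0.108]],
    [[0,0,0],[0,0,-0.108]],
    [[0,0,0],[0,0,-0.108]],
    [[0,0,0],[0,0,-0.108]],
    [[0,0,0],[0,0,-0.108]],
    [[0,0,0],[0,0,-0.108]],
    [[0,0,0],[0,0,-0.108]],
    [[0,0,0],[0,0,-0.108]],
    [[0,0,0],[0,0,-0.108]],
    [[0,0,0],[0,0,-0.108]]
  ]
}}

```text
time: 24.15
tool_pos: [0.4137, -0.2265, 0.1299]
tool_rot: [3.141, 0.001, 1.702]
contact_force: [-0.1, 0.0, 0.1]
opening: 0.0695
grip_force: 0.0
```

Emit:
{"op": "send_rows", "data": {
  "plan": [
    [[-0.13,0.84,0.2],[0,0,0]],
    [[-0.13,0.84,0.2],[0,0,0]],
    [[-0.13,0.84,0.2],[0,0,0]],
    [[-0.13,0.84,0.2],[0,0,0]],
    [[-0.13,0.84,0.2],[0,0,0]],
    [[-0.13,0.84,0.2],[0,0,0]],
    [[-0.12,0.84,0.2],[0,0,0]],
    [[-0.12,0.84,0.2],[0,0,0]],
    [[0,0,0.5],[0,0,0]],
    [[0,0,0.3],[0,0,0]]
  ]
}}

```text
time: 25.4
tool_pos: [0.5821, -0.2303, 0.0682]
tool_rot: [-3.14, -0.001, 1.697]
contact_force: [-0.2, 0.2, -0.4]
opening: 0.0699
grip_force: 0.0
```

Emit:
{"op": "send_rows", "data": {
  "plan": [
    [[0.03,0.03,0.5],[0,0,0]],
    [[0,0,0.5],[0,0,0]],
    [[0,0,0.5],[0,0,0]],
    [[0,0,0.3],[0,0,0]],
    [[0,0,0.2],[0,0,0]],
    [[0,0,0.1],[0,0,0]],
    [[0,0,0.04],[0,0,0]],
    [[0,0,0],[0,0,0]],
    [[0,0,0],[0,0,0]],
    [[0,0,0],[0,0,0]]
  ]
}}

```text
time: 26.65
tool_pos: [0.5839, -0.2299, 0.016]
tool_rot: [3.141, 0.0, 1.696]
contact_force: [-0.8, 0.1, 0.2]
opening: 0.0697
grip_force: 0.0
```

Emit:
{"op": "send_rows", "data": {
  "plan": [
    [[0,0,0],[0,0,0]],
    [[0,0,0],[0,0,0]],
    [[0,0,0],[0,0,0]],
    [[0,0,0],[0,0,0]],
    [[0,0,0],[0,0,0]],
    [[0,0,0],[0,0,0]],
    [[0,0,-0.4],[0,0,0]],
    [[0,0,-0.6],[0,0,0]],
    [[0,0,-1],[0,0,0]],
    [[0,0,-1],[0,0,0]]
  ],
  "gripper": -0.3,
  "force": 40
}}

```text
time: 27.9
tool_pos: [0.5841, -0.23, 0.0926]
tool_rot: [3.141, 0.001, 1.696]
contact_force: [0.3, -0.3, -1.6]
opening: 0.042
grip_force: 40.0
```

Emit:
{"op": "send_rows", "data": {
  "plan": [
    [[0,0,-0.5],[0,0,0]],
    [[0,0,-0.5],[0,0,0]],
    [[0.22,-0.72,0],[0,0,0]],
    [[0.22,-0.72,0],[0,0,0]],
    [[0.22,-0.72,0],[0,0,0]],
    [[0.22,-0.72,0],[0,0,0]],
    [[0.22,-0.72,0],[0,0,0]],
    [[0.22,-0.74,0],[0,0,0]],
    [[0,0,0],[0,0,-0.11]],
    [[0,0,0],[0,0,-0.11]]
  ]
}}

```text
time: 29.15
tool_pos: [0.4717, -0.2106, 0.1158]
tool_rot: [-3.141, -0.0, 2.047]
contact_force: [-0.7, -0.2, -1.5]
opening: 0.0417
grip_force: 40.0
```

Emit:
{"op": "send_rows", "data": {
  "plan": [
    [[0,0,0],[0,0,-0.11]],
    [[0,0,0],[0,0,-0.11]],
    [[0,0,0],[0,0,-0.11]],
    [[0,0,0],[0,0,-0.11]],
    [[0,0,0],[0,0,-0.11]],
    [[0,0,0],[0,0,-0.11]],
    [[0,0,0],[0,0,-0.11]],
    [[0,0,0],[0,0,-0.11]],
    [[0,0,0],[0,0,-0.11]],
    [[0,0,0],[0,0,-0.11]]
  ]
}}

```text
time: 30.4
tool_pos: [0.4718, -0.2106, 0.1156]
tool_rot: [3.141, -0.0, -2.508]
contact_force: [-0.2, -0.2, -2.3]
opening: 0.0419
grip_force: 40.0
```

```bash
python3 - <<'E'
from fit import *
st()
from scipy.spatial.transform import Rotation as Ro
s=robot.observe(); R=Ro.from_euler('xyz',s['tool_rot']).as_matrix()
print((R.T@(np.array([.4724,-.2111,s['tool_pos'][2]])-s['tool_pos']))/.025)
c=cal("side"); im,d=read_camera("side"); np.savez("pics/sA.npz",im=im,d=d,K=c[0],R=c[1],t=c[2])
cv2.imwrite("pics/sA.png",cv2.resize(im[110:230,270:400],None,fx=5,fy=5))
E
```

```text
{'time': 30.4, 'tool_pos': [0.4718, -0.2106, 0.1156], 'tool_rot': [3.1409, -0.0002, -2.5076], 'contact_force': [-0.1903, -0.2499, -2.3107], 'opening': 0.0419, 'grip_force': 39.9967, 'qpos': [-0.5683, 0.4459, 1.7013, 0.0001, 0.9951, -2.7731]}
[-7.96204264e-03 -2.95712144e-02 -2.24841279e-05]
```

View pics/sA.png

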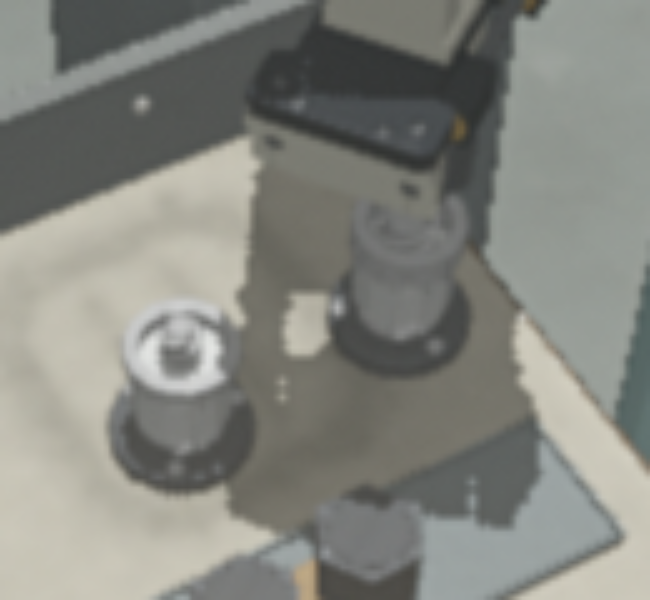

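Emit:
{"op": "send_rows", "data": {
  "plan": [
    [[-0.03,-0.03,0.5],[0,0,0]],
    [[0,0,0.3],[0,0,0]],
    [[0,0,0.14],[0,0,0]],
    [[0,0,0.05],[0,0,0]],
    [[0,0,0.04],[0,0,0]],
    [[0,0,0.04],[0,0,0]],
    [[0,0,0.04],[0,0,0]],
    [[0,0,0.04],[0,0,0]],
    [[0,0,0],[0,0,0]],
    [[0,0,0],[0,0,0]]
  ]
}}

```text
time: 31.7
tool_pos: [0.4731, -0.2109, 0.087]
tool_rot: [-3.141, 0.0, -2.513]
contact_force: [-0.4, 0.8, -0.7]
opening: 0.042
grip_force: 40.0
```

Emit:
{"op": "send_rows", "data": {
  "plan": [
    [[0,0,0.04],[0,0,0]],
    [[0,0,0.04],[0,0,0]],
    [[0,0,0.04],[0,0,0]],
    [[0,0,0],[0,0,0]],
    [[0,0,0],[0,0,0]],
    [[0,0,0],[0,0,0]],
    [[0,0,0],[0,0,0]],
    [[0,0,0],[0,0,0]],
    [[0,0,0],[0,0,0]],
    [[0,0,0],[0,0,0]]
  ]
}}

```text
time: 32.95
tool_pos: [0.4733, -0.211, 0.086]
tool_rot: [-3.14, 0.001, -2.513]
contact_force: [-5.5, 2.7, 16.6]
opening: 0.0419
grip_force: 40.0
```

Emit:
{"op": "send_rows", "data": {
  "plan": [
    [[0,0,0],[0,0,0.11]],
    [[0,0,0],[0,0,0.11]],
    [[0,0,0],[0,0,0.11]],
    [[0,0,0],[0,0,0.11]],
    [[0,0,0],[0,0,0.11]],
    [[0,0,0],[0,0,0.11]],
    [[0,0,0],[0,0,0.11]],
    [[0,0,0],[0,0,0.11]],
    [[0,0,0],[0,0,0]],
    [[0,0,0],[0,0,0]]
  ]
}}

```text
time: 34.2
tool_pos: [0.4746, -0.2123, 0.0861]
tool_rot: [3.141, 0.006, 2.388]
contact_force: [-0.6, -1.7, 11.8]
opening: 0.042
grip_force: 40.0
```

Emit:
{"op": "send_rows", "data": {
  "plan": [
    [[0,0,0],[0,0,0.11]],
    [[0,0,0],[0,0,0.11]],
    [[0,0,0],[0,0,0.11]],
    [[0,0,0],[0,0,0.11]],
    [[0,0,0],[0,0,0.11]],
    [[0,0,0],[0,0,0.11]],
    [[0,0,0],[0,0,0.11]],
    [[0,0,0],[0,0,0.11]],
    [[0,0,0],[0,0,0.11]],
    [[0,0,0],[0,0,0.11]]
  ]
}}

```text
time: 35.45
tool_pos: [0.4744, -0.2125, 0.0861]
tool_rot: [3.136, -0.001, 0.654]
contact_force: [-1.6, -1.6, 10.7]
opening: 0.0418
grip_force: 40.0
```

```bash
python3 - <<'E'
from fit import *
st()
c=cal("side"); im,d=read_camera("side"); np.savez("pics/sB.npz",im=im,d=d,K=c[0],R=c[1],t=c[2])
cv2.imwrite("pics/sB.png",cv2.resize(im[110:230,290:400],None,fx=5,fy=5))
E
```

```text
{'time': 35.45, 'tool_pos': [0.4744, -0.2125, 0.0861], 'tool_rot': [3.1363, -0.0009, 0.6543], 'contact_force': [-1.5893, -1.5638, 10.7445], 'opening': 0.0418, 'grip_force': 39.9965, 'qpos': [-0.568, 0.4884, 1.7289, -0.0012, 0.9191, 0.3492]}
```

View pics/sB.png

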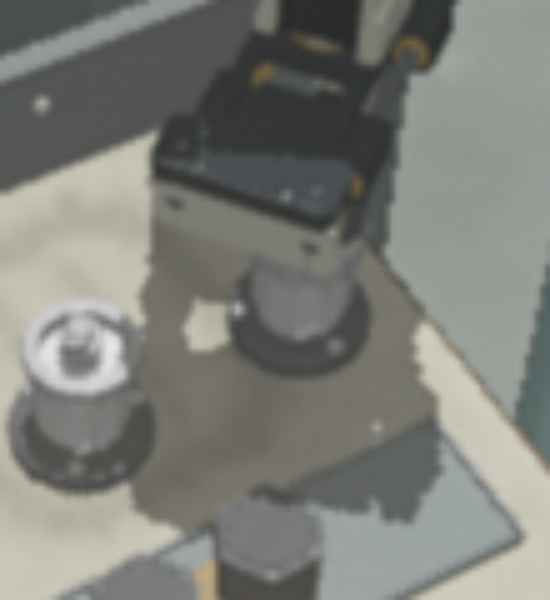

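Emit:
{"op": "send_rows", "data": {
  "plan": [
    [[0,0,-0.5],[0,0,0]],
    [[0,0,-0.8],[0,0,0]],
    [[-0.5,0.74,0],[0,0,0]],
    [[-0.5,0.74,0],[0,0,0]],
    [[-0.5,0.74,0],[0,0,0]],
    [[-0.5,0.74,0],[0,0,0]],
    [[-0.53,0.75,0],[0,0,0]],
    [[0,0,0],[0,0,-0.11]],
    [[0,0,0],[0,0,-0.11]],
    [[0,0,0],[0,0,-0.11]]
  ]
}}

```text
time: 36.75
tool_pos: [0.4797, -0.3241, 0.1159]
tool_rot: [-3.141, -0.0, 1.183]
contact_force: [-0.2, -0.7, -0.6]
opening: 0.0419
grip_force: 40.0
```

Emit:
{"op": "send_rows", "data": {
  "plan": [
    [[0,0,0],[0,0,-0.11]],
    [[0,0,0],[0,0,-0.11]],
    [[0,0,0],[0,0,-0.11]],
    [[0,0,0],[0,0,-0.11]],
    [[0,0,0],[0,0,-0.11]],
    [[0,0,0],[0,0,-0.11]],
    [[0,0,0],[0,0,-0.11]],
    [[0,0,0],[0,0,-0.11]],
    [[0,0,0],[0,0,-0.11]],
    [[0,0,0],[0,0,-0.11]]
  ]
}}

```text
time: 38.0
tool_pos: [0.4797, -0.324, 0.116]
tool_rot: [3.141, -0.001, 2.911]
contact_force: [0.1, 0.0, -1.5]
opening: 0.0417
grip_force: 40.0
```

Emit:
{"op": "send_rows", "data": {
  "plan": [
    [[0,0,0],[0,0,-0.11]],
    [[0,0,0],[0,0,-0.11]],
    [[0,0,0],[0,0,-0.11]],
    [[0,0,0],[0,0,-0.11]],
    [[0,0,0],[0,0,-0.11]],
    [[0,0,0],[0,0,-0.11]],
    [[0,0,0],[0,0,0]],
    [[0,0,0],[0,0,0]],
    [[0,0,0],[0,0,0]],
    [[0,0,0],[0,0,0]]
  ]
}}

```text
time: 39.25
tool_pos: [0.4799, -0.323, 0.1165]
tool_rot: [-3.142, 0.0, -2.341]
contact_force: [0.1, 0.1, -1.4]
opening: 0.0416
grip_force: 40.0
```

```bash
cat >> h.py <<'E'
from scipy.spatial.transform import Rotation as Ro
def to(x,y):
    st(); s=robot.observe(); R=Ro.from_euler('xyz',s['tool_rot']).as_matrix()
    print(np.round((R.T@(np.array([x,y,s['tool_pos'][2]])-s['tool_pos']))/.025,3))
E
python3 -c "
from h import *
to(.4802,-.3238)"
```

```text
{'time': 39.25, 'tool_pos': [0.4799, -0.323, 0.1165], 'tool_rot': [-3.1415, 0.0, -2.3405], 'contact_force': [0.0742, 0.1237, -1.3943], 'opening': 0.0416, 'grip_force': 39.9997, 'qpos': [-0.7249, 0.5434, 1.5236, 0.0, 1.0745, -3.0967]}
[ 0.015 -0.029  0.   ]
```

Emit:
{"op": "send_rows", "data": {
  "plan": [
    [[0.015,-0.03,0.5],[0,0,0.05]],
    [[0,0,0.4],[0,0,0]],
    [[0,0,0.16],[0,0,0]],
    [[0,0,0.05],[0,0,0]],
    [[0,0,0.05],[0,0,0]],
    [[0,0,0.04],[0,0,0]],
    [[0,0,0.04],[0,0,0]],
    [[0,0,0.04],[0,0,0]],
    [[0,0,0],[0,0,0]],
    [[0,0,0],[0,0,0]]
  ]
}}

```text
time: 40.5
tool_pos: [0.4805, -0.3239, 0.0858]
tool_rot: [-3.14, 0.0, -2.419]
contact_force: [-2.0, 1.7, 8.4]
opening: 0.0418
grip_force: 40.0
```

Emit:
{"op": "send_rows", "data": {
  "plan": [
    [[0,0,0.01],[0,0,0.11]],
    [[0,0,0.01],[0,0,0.11]],
    [[0,0,0.01],[0,0,0.11]],
    [[0,0,0.01],[0,0,0.11]],
    [[0,0,0],[0,0,0.11]],
    [[0,0,0],[0,0,0.11]],
    [[0,0,0],[0,0,0.11]],
    [[0,0,0],[0,0,0.11]],
    [[0,0,0],[0,0,0.11]],
    [[0,0,0],[0,0,0.11]]
  ]
}}

```text
time: 41.75
tool_pos: [0.4821, -0.3264, 0.0859]
tool_rot: [3.14, 0.008, 2.131]
contact_force: [1.9, -4.8, 7.2]
opening: 0.0416
grip_force: 40.0
```

Emit:
{"op": "send_rows", "data": {
  "plan": [
    [[0,0,0],[0,0,0.11]],
    [[0,0,0],[0,0,0.11]],
    [[0,0,0],[0,0,0.11]],
    [[0,0,0],[0,0,0.11]],
    [[0,0,0],[0,0,0.11]],
    [[0,0,0],[0,0,0.11]],
    [[0,0,0],[0,0,0.11]],
    [[0,0,0],[0,0,0.11]],
    [[0,0,0],[0,0,0.11]],
    [[0,0,0],[0,0,0.11]]
  ]
}}

```text
time: 43.0
tool_pos: [0.4814, -0.3261, 0.0858]
tool_rot: [3.135, -0.002, 0.403]
contact_force: [-1.9, -4.2, 8.7]
opening: 0.0416
grip_force: 40.0
```

Emit:
{"op": "send_rows", "data": {
  "plan": [
    [[0.06,0,0.03],[0,0,0]],
    [[0,0.06,0],[0,0,0]],
    [[-0.06,0,0],[0,0,0]],
    [[-0.06,0,0],[0,0,0]],
    [[0,-0.06,0],[0,0,0]],
    [[0,-0.06,0],[0,0,0]],
    [[0.06,0,0],[0,0,0]],
    [[0.06,0,0],[0,0,0]],
    [[0,0.06,0],[0,0,0]],
    [[-0.06,0,0],[0,0,0]]
  ]
}}

```text
time: 44.25
tool_pos: [0.4816, -0.3258, 0.0856]
tool_rot: [3.135, -0.002, 0.408]
contact_force: [0.6, -0.4, 12.6]
opening: 0.0416
grip_force: 40.0
```

```bash
python3 - <<'E'
from fit import *
c=cal("scene"); im,d=read_camera("scene"); np.savez("pics/cA.npz",im=im,d=d,K=c[0],R=c[1],t=c[2])
cv2.imwrite("pics/cA.png",cv2.resize(im[150:250,215:335],None,fx=6,fy=6))
st()
E
```

```text
{'time': 44.3, 'tool_pos': [0.4816, -0.3258, 0.0856], 'tool_rot': [3.1353, -0.0025, 0.4082], 'contact_force': [-0.3847, -1.707, 13.2683], 'opening': 0.0415, 'grip_force': 40.0026, 'qpos': [-0.7263, 0.5819, 1.5526, -0.0005, 1.0004, 0.4366]}
```

View pics/cA.png

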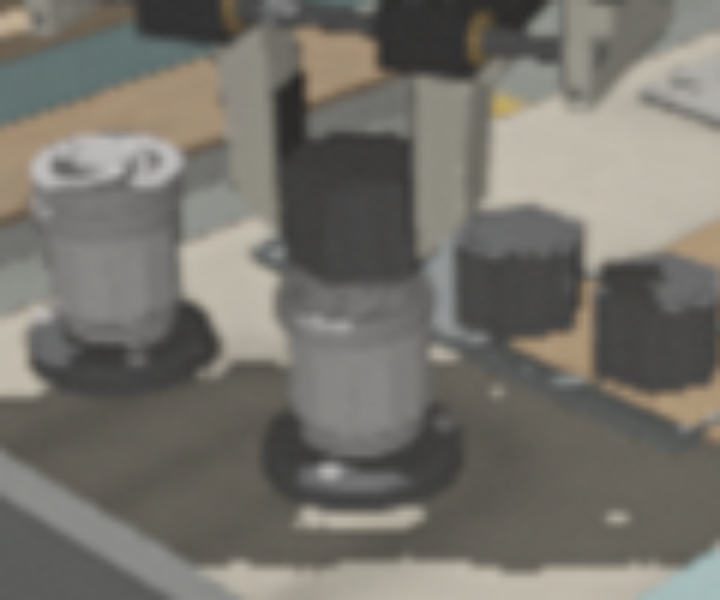

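```bash
python3 - <<'E'
from fit import *
z=np.load("pics/cA.npz"); g=z["im"].astype(int).mean(2); d=z["d"]
for r in list(range(186,204))+[210,216,222,228]: print(r,[f"{int(g[r,c])}" for c in range(258,294)],) if r%3==0 else None
p,ok=get("cA")
m=ok&(np.hypot(p[...,0]-.4795,p[...,1]+.3245)<.045)
for r in range(180,236,2):
    c=np.where(m[r])[0]
    if len(c): print(r,c.min(),c.max(),np.round(p[r,c].mean(0),4), np.round(np.median(p[r,c][:,2]),4))
E
```

```text
186 ['157', '144', '129', '98', '65', '61', '63', '63', '62', '64', '64', '67', '70', '69', '69', '70', '70', '72', '69', '69', '68', '69', '69', '69', '62', '73', '115', '136', '138', '137', '136', '137', '137', '132', '119', '104']
189 ['177', '163', '142', '109', '71', '61', '63', '63', '63', '62', '62', '67', '70', '69', '68', '69', '71', '70', '71', '69', '68', '69', '70', '69', '66', '69', '101', '128', '138', '137', '140', '140', '128', '115', '104', '96']
192 ['98', '108', '132', '133', '104', '69', '63', '64', '63', '63', '64', '69', '70', '68', '69', '69', '71', '70', '70', '69', '68', '69', '70', '71', '70', '69', '93', '113', '116', '124', '141', '145', '116', '77', '69', '78']
195 ['180', '169', '148', '117', '97', '95', '95', '88', '77', '69', '66', '67', '69', '69', '69', '69', '68', '69', '70', '69', '69', '68', '69', '70', '73', '70', '81', '107', '132', '146', '149', '146', '122', '84', '70', '71']
198 ['182', '179', '157', '119', '99', '94', '91', '96', '103', '108', '110', '109', '106', '106', '110', '111', '112', '109', '104', '107', '106', '103', '106', '107', '
[... 1855 characters left out ...]
45 -0.3389  0.0618] 0.0626
206 262 285 [ 0.4642 -0.339   0.0579] 0.0588
208 263 285 [ 0.4655 -0.3387  0.0531] 0.0537
210 263 285 [ 0.466  -0.3379  0.0485] 0.0489
212 263 286 [ 0.4671 -0.3378  0.0439] 0.0449
214 263 286 [ 0.4669 -0.3379  0.0398] 0.0407
216 263 286 [ 0.4668 -0.3378  0.0356] 0.0369
218 262 292 [ 0.478  -0.3322  0.0246] 0.0312
220 257 295 [ 0.4785 -0.3284  0.0186] 0.0198
222 255 297 [ 0.4773 -0.3288  0.0148] 0.0143
224 253 298 [ 0.4751 -0.3304  0.0121] 0.0134
226 252 298 [ 0.4712 -0.3327  0.0103] 0.013
228 252 298 [ 0.4675 -0.3371  0.0094] 0.0121
230 252 298 [ 0.464  -0.3405  0.008 ] 0.0084
232 253 296 [ 0.4611 -0.3425  0.0058] 0.0054
234 256 293 [ 0.4576 -0.3451  0.0042] 0.0038
```

Emit:
{"op": "send_rows", "data": {
  "plan": [
    [[0,0,-0.5],[0,0,0]],
    [[0,0,-0.6],[0,0,0]],
    [[0,0,-0.5],[0,0,0]],
    [[0,0,0],[0,0,0]],
    [[0,0,0],[0,0,0]],
    [[0,0,0],[0,0,0]],
    [[0,0,0],[0,0,0]],
    [[0,0,0],[0,0,0]],
    [[0,0,0],[0,0,0]],
    [[0,0,0],[0,0,0]]
  ]
}}

```text
time: 45.55
tool_pos: [0.4802, -0.3238, 0.1227]
tool_rot: [3.142, -0.0, 0.408]
contact_force: [-0.4, 0.8, -1.0]
opening: 0.0418
grip_force: 40.0
```

```bash
python3 - <<'E'
from fit import *
st()
for n in ["scene","side"]:
    c=cal(n); im,d=read_camera(n); np.savez(f"pics/{n}L.npz",im=im,d=d,K=c[0],R=c[1],t=c[2])
    p,ok=get(n+"L")
    g=im.astype(int).mean(2)
    m=ok&(np.hypot(p[...,0]-.481,p[...,1]+.325)<.026)&(p[...,2]>.085)&(p[...,2]<.135)
    print(n)
    for r in np.unique(np.where(m)[0]):
        cc=np.where(m[r])[0]; print(r,cc.min(),cc.max(),np.round(p[r,cc].mean(0),4),np.round(g[r,cc].mean()))
p,ok=get("sceneL"); print("m1top",enc(p,ok,(.4757,-.326),.03,.07,.082))
p,ok=get("sideL"); print("m1top",enc(p,ok,(.4805,-.3258),.03,.07,.082))
E
```

```text
{'time': 45.55, 'tool_pos': [0.4802, -0.3238, 0.1227], 'tool_rot': [3.1415, -0.0001, 0.4084], 'contact_force': [-0.359, 0.7935, -0.9585], 'opening': 0.0418, 'grip_force': 39.9998, 'qpos': [-0.7255, 0.5374, 1.5147, 0.0, 1.0894, 0.4368]}
scene
164 260 260 [ 0.4579 -0.3148  0.1346] 63.0
165 260 263 [ 0.4585 -0.318   0.1335] 65.0
166 260 283 [ 0.4683 -0.3345  0.1335] 76.0
167 260 282 [ 0.465  -0.3354  0.1329] 70.0
168 260 283 [ 0.4657 -0.3358  0.1309] 71.0
169 260 283 [ 0.4655 -0.3358  0.1291] 72.0
170 260 283 [ 0.4646 -0.3356  0.1274] 70.0
171 260 283 [ 0.4654 -0.3359  0.1254] 71.0
172 260 285 [ 0.4674 -0.3362  0.1229] 73.0
173 260 285 [ 0.4674 -0.336   0.121 ] 72.0
174 261 284 [ 0.467  -0.3364  0.1193] 71.0
175 261 283 [ 0.466  -0.3361  0.1176] 74.0
176 263 282 [ 0.4663 -0.3379  0.1161] 77.0
177 264 281 [ 0.4649 -0.3384  0.1149] 88.0
178 266 275 [ 0.4623 -0.3371  0.1134] 105.0
side
156 317 317 [ 0.4883 -0.3031  0.1339] 74.0
157 317 317 [ 0.4905 -0.3043  0.1339] 71.0
158 317 317 [ 0.4893 -0.3036  0.1292] 71.0
159 317 317 [ 0.4886 -0.3032  0.1252] 72.0
160 317 317 [ 0.4893 -0.3036  0.1232] 73.0
161 317 317 [ 0.489  -0.3034  0.1197] 78.0
162 317 317 [ 0.4891 -0.3035  0.1168] 83.0
163 314 316 [ 0.5019 -0.315   0.1339] 66.0
164 311 316 [ 0.5013 -0.3178  0.1319] 65.0
165 307 316 [ 0.5007 -0.3221  0.1307] 66.0
166 306 316 [ 0.5007 -0.3236  0.1286] 66.0
167 303 316 [ 0.5012 -0.3267  0.1278] 68.0
168 302 316 [ 0.5008 -0.3276  0.1249] 72.0
169 303 315 [ 0.5011 -0.3278  0.1224] 71.0
170 303 313 [ 0.5001 -0.3295  0.1192] 75.0
171 303 310 [ 0.5002 -0.3329  0.1182] 78.0
172 303 307 [ 0.5    -0.3361  0.1169] 84.0
m1top [0.4766, -0.3258, 0.009, 0.0747, 52]
m1top [0.4849, -0.3185, 0.0158, 0.0765, 57]
```

Emit:
{"op": "send_rows", "data": {
  "plan": [
    [[0,0,0],[0,0,-0.11]],
    [[0,0,0],[0,0,-0.11]],
    [[0,0,0],[0,0,-0.11]],
    [[0,0,0],[0,0,-0.11]],
    [[0,0,0],[0,0,-0.11]],
    [[0,0,0],[0,0,-0.11]],
    [[0,0,0],[0,0,-0.11]],
    [[0,0,0],[0,0,-0.11]],
    [[0,0,0],[0,0,-0.11]],
    [[0,0,0],[0,0,-0.11]]
  ]
}}

```text
time: 46.9
tool_pos: [0.4802, -0.3238, 0.1228]
tool_rot: [3.141, 0.0, 2.142]
contact_force: [-0.1, 0.0, -2.1]
opening: 0.0419
grip_force: 40.0
```

Emit:
{"op": "send_rows", "data": {
  "plan": [
    [[0,0,0],[0,0,-0.11]],
    [[0,0,0],[0,0,-0.11]],
    [[0,0,0],[0,0,-0.11]],
    [[0,0,0],[0,0,-0.11]],
    [[0,0,0],[0,0,-0.11]],
    [[0,0,0],[0,0,-0.09]],
    [[-0.8,0.55,0],[0,0,0]],
    [[-0.8,0.55,0],[0,0,0]],
    [[-0.8,0.55,0],[0,0,0]],
    [[-0.8,0.55,0],[0,0,0]]
  ]
}}

```text
time: 48.15
tool_pos: [0.561, -0.2682, 0.1228]
tool_rot: [-3.142, 0.0, 3.141]
contact_force: [-0.1, -0.7, -1.4]
opening: 0.0419
grip_force: 40.0
```

Emit:
{"op": "send_rows", "data": {
  "plan": [
    [[0,0,0],[0,0,0]],
    [[0,0,0],[0,0,0]],
    [[0,0,0],[0,0,0]],
    [[0,0,0],[0,0,0]],
    [[0,0,0],[0,0,0]],
    [[0,0,0],[0,0,0]],
    [[0,0,0],[0,0,0]],
    [[0,0,0],[0,0,0]],
    [[0,0,0],[0,0,0]],
    [[0,0,0],[0,0,0]]
  ]
}}

```text
time: 49.4
tool_pos: [0.5602, -0.2688, 0.1227]
tool_rot: [-3.142, 0.0, -3.142]
contact_force: [0.7, -0.2, -2.0]
opening: 0.0418
grip_force: 40.0
```

```bash
python3 - <<'E'
from fit import *
st()
c=cal("wrist"); im,d=read_camera("wrist"); np.savez("pics/wrist5.npz",im=im,d=d,K=c[0],R=c[1],t=c[2]); cv2.imwrite("pics/wrist5.png",im)
for f in ["wrist2","wrist4","wrist5"]:
  p,ok=get(f); print(f)
  for n,c in [("m2",(.4724,-.211)),("m1",(.48,-.3242))]:
    print(n,enc(p,ok,c,.018,.0768,.085),"foot",enc(p,ok,c,.0335,.012,.018))
E
```

```text
{'time': 49.4, 'tool_pos': [0.5602, -0.2688, 0.1227], 'tool_rot': [-3.1415, 0.0001, -3.1416], 'contact_force': [0.6958, -0.1551, -1.9993], 'opening': 0.0418, 'grip_force': 39.9998, 'qpos': [-0.5706, 0.608, 1.3838, 0.0, 1.1497, -2.1414]}
wrist2
m2 [0.4722, -0.2114, 0.0141, 0.079, 1416] foot [0.4723, -0.2116, 0.0318, 0.0151, 1864]
m1 [0.4798, -0.3244, 0.0092, 0.0789, 523] foot [0.4797, -0.3244, 0.0318, 0.0151, 1840]
wrist4
m2 [0.4721, -0.2113, 0.014, 0.0791, 1274] foot [0.4732, -0.2128, 0.0318, 0.0147, 649]
m1 [0.4794, -0.3247, 0.0092, 0.0789, 480] foot [0.48, -0.324, 0.0319, 0.0152, 1984]
wrist5
m2 [0.4717, -0.2115, 0.0142, 0.079, 1545] foot [0.4717, -0.212, 0.0319, 0.0151, 1741]
m1 [0.4792, -0.3248, 0.0091, 0.0788, 538] foot [0.4793, -0.3246, 0.0318, 0.0151, 1581]
```

```bash
python3 - <<'E'
from fit import *
p,ok=get("wrist5"); s=robot.observe(); R=Ro.from_euler('xyz',s['tool_rot']).as_matrix()
q=(p-np.array(s['tool_pos']))@R
m=ok&(abs(q[...,0])<.04)&(abs(q[...,1])<.03)&(q[...,2]>-.04)&(q[...,2]<.02)
Q=q[m]; print(len(Q))
if len(Q):
    rr=np.where(m); print(rr[0].min(),rr[0].max(),rr[1].min(),rr[1].max())
    for z0 in np.arange(-.035,.02,.005):
        k=(Q[:,2]>z0)&(Q[:,2]<z0+.005)
        if k.sum()>5: print(round(z0,3),k.sum(),np.round(np.percentile(Q[k],[2,50,98],axis=0),4).tolist())
E
```

```text
8086
199 321 240 398
-0.035 318 [[-0.0089, -0.0294, -0.0349], [0.0105, -0.0202, -0.0325], [0.0112, 0.0294, -0.0301]]
-0.03 701 [[-0.015, -0.0289, -0.0299], [0.0096, 0.0001, -0.0255], [0.0158, 0.0289, -0.025]]
-0.025 4379 [[-0.021, -0.0225, -0.0249], [0.0094, 0.0005, -0.0239], [0.0216, 0.0237, -0.0207]]
-0.02 571 [[0.0091, -0.0288, -0.0199], [0.0146, 0.0001, -0.0175], [0.0232, 0.0289, -0.0151]]
-0.015 514 [[0.0091, -0.0287, -0.0149], [0.0145, -0.0008, -0.0125], [0.0233, 0.0291, -0.0101]]
-0.01 479 [[0.009, -0.029, -0.0099], [0.0146, 0.0004, -0.0075], [0.0232, 0.0287, -0.0051]]
-0.005 391 [[0.0092, -0.0262, -0.0049], [0.0154, -0.0, -0.0028], [0.0233, 0.0277, -0.0001]]
0.0 276 [[0.0097, -0.02, 0.0001], [0.0175, 0.0016, 0.0023], [0.0234, 0.0232, 0.0049]]
0.005 129 [[0.0119, -0.0193, 0.0051], [0.0178, 0.0009, 0.0065], [0.0234, 0.0202, 0.0082]]
```

```bash
cat >> fit.py <<'E'
def incap(f,s):
    p,ok=get(f); R=Ro.from_euler('xyz',s['tool_rot']).as_matrix(); q=(p-np.array(s['tool_pos']))@R
    m=ok&(abs(q[...,0])<.04)&(abs(q[...,1])<.0205)&(q[...,2]>-.04)&(q[...,2]<.02)&(q[...,0]>.008); Q=q[m]
    k=(Q[:,2]>-.019)&(Q[:,2]<.004); S=Q[k]; A=[];b=[]
    for sg in (1,-1):
        F=S[(S[:,1]*sg>.003)&(S[:,1]*sg<.017)]; n=np.array([np.cos(np.pi/6),sg*.5]); v=F[:,:2]@n
        a=np.polyfit(F[:,1],F[:,0],1)[0]; print("face slope deg",np.degrees(np.arctan(a)),"dist",np.median(v),np.std(v)); A.append(n); b.append(np.median(v)-.021)
    c=np.linalg.solve(A,b); 
    T=q[ok&(np.hypot(q[...,0],q[...,1])<.02)&(q[...,2]<-.015)&(q[...,2]>-.032)]
    print("cap centre in tool",c,"top z",np.median(T[:,2])); return c
E
python3 - <<'E'
from fit import *
incap("wrist5",robot.observe())
E
```

```text
face slope deg -30.06628794734253 dist 0.020814871685992425 0.00017476683849613933
face slope deg 29.842086691997544 dist 0.02016538945025301 0.00017289518639099295
cap centre in tool [-0.00058875  0.00064948] top z -0.024196531511001484
```

Emit:
{"op": "send_rows", "data": {
  "plan": [
    [[0.65,-0.45,0],[0,0,0]],
    [[0.65,-0.45,0],[0,0,0]],
    [[0.65,-0.45,0],[0,0,0]],
    [[0.65,-0.45,0],[0,0,0]],
    [[0.65,-0.46,0],[0,0,0]],
    [[0,0,0],[0,0,-0.1]],
    [[0,0,0],[0,0,-0.1]],
    [[0,0,0],[0,0,-0.1]],
    [[0,0,0],[0,0,-0.1]],
    [[0,0,0],[0,0,0]]
  ]
}}

```text
time: 50.7
tool_pos: [0.4784, -0.3257, 0.1228]
tool_rot: [-3.141, 0.0, -2.515]
contact_force: [0.2, -0.3, -1.1]
opening: 0.0419
grip_force: 40.0
```

Emit:
{"op": "send_rows", "data": {
  "plan": [
    [[0,0,0.5],[0,0,0]],
    [[0,0,0.5],[0,0,0]],
    [[0,0,0.16],[0,0,0]],
    [[0,0,0],[0,0,0]],
    [[0,0,0],[0,0,0]],
    [[0,0,0],[0,0,0]],
    [[0,0,0],[0,0,0]],
    [[0,0,0],[0,0,0]],
    [[0,0,0],[0,0,0]],
    [[0,0,0],[0,0,0]]
  ]
}}

```text
time: 51.95
tool_pos: [0.479, -0.3253, 0.0938]
tool_rot: [-3.141, 0.0, -2.513]
contact_force: [0.7, 0.5, -0.9]
opening: 0.0421
grip_force: 40.0
```

```bash
python3 -c "
from h import *
to(.47905,-.3253)"
```

```text
{'time': 51.95, 'tool_pos': [0.479, -0.3253, 0.0938], 'tool_rot': [-3.1415, 0.0001, -2.5132], 'contact_force': [0.7286, 0.4805, -0.9072], 'opening': 0.0421, 'grip_force': 39.9999, 'qpos': [-0.7289, 0.5711, 1.5458, 0.0, 1.0245, -2.9281]}
[-0.002 -0.003  0.   ]
```

Emit:
{"op": "send_rows", "data": {
  "plan": [
    [[0,0,0.1],[0,0,0]],
    [[0,0,0.1],[0,0,0]],
    [[0,0,0.04],[0,0,0]],
    [[0,0,0.04],[0,0,0]],
    [[0,0,0.04],[0,0,0]],
    [[0,0,0.04],[0,0,0]],
    [[0,0,0],[0,0,0]],
    [[0,0,0],[0,0,0]],
    [[0,0,0],[0,0,0]],
    [[0,0,0],[0,0,0]]
  ]
}}

```text
time: 53.2
tool_pos: [0.4791, -0.3253, 0.0859]
tool_rot: [-3.141, 0.0, -2.513]
contact_force: [-2.3, 1.7, 6.6]
opening: 0.042
grip_force: 40.0
```

Emit:
{"op": "send_rows", "data": {
  "plan": [
    [[0,0,-0.02],[0,0,0.11]],
    [[0,0,0],[0,0,0.11]],
    [[0,0,0],[0,0,0.11]],
    [[0,0,0],[0,0,0.11]],
    [[0,0,0],[0,0,0.11]],
    [[0,0,0],[0,0,0.11]],
    [[0,0,0],[0,0,0.11]],
    [[0,0,0],[0,0,0.11]],
    [[0,0,0],[0,0,0.11]],
    [[0,0,0],[0,0,0.11]]
  ]
}}

```text
time: 54.45
tool_pos: [0.4794, -0.3258, 0.0861]
tool_rot: [3.141, 0.002, 2.036]
contact_force: [-1.1, -1.2, 3.1]
opening: 0.0417
grip_force: 40.0
```

Emit:
{"op": "send_rows", "data": {
  "plan": [
    [[0.05,0.018,-0.06],[0,0,0]],
    [[0,0,0],[0,0,0]],
    [[0,0,0.03],[0,0,0]],
    [[0,0,0.04],[0,0,0]],
    [[0.002,0.006,0],[0,0,0.11]],
    [[0.002,0.006,0],[0,0,0.11]],
    [[0.002,0.006,0],[0,0,0.11]],
    [[0.002,0.006,0],[0,0,0.11]],
    [[0.002,0.006,0],[0,0,0.11]],
    [[0.002,0.006,0],[0,0,0.11]]
  ]
}}

```text
time: 55.7
tool_pos: [0.4805, -0.3246, 0.086]
tool_rot: [3.138, 0.001, 1.001]
contact_force: [0.1, -1.5, 5.0]
opening: 0.0418
grip_force: 40.0
```

Emit:
{"op": "send_rows", "data": {
  "plan": [
    [[0.002,0.006,0],[0,0,0.11]],
    [[0.002,0.006,0],[0,0,0.11]],
    [[0.002,0.006,0],[0,0,0.11]],
    [[0.002,0.006,0],[0,0,0.11]],
    [[0.002,0.006,0],[0,0,0.11]],
    [[0.002,0.006,0],[0,0,0.11]],
    [[0.002,0.006,0],[0,0,0.11]],
    [[0.002,0.006,0],[0,0,0.11]],
    [[0.002,0.006,0],[0,0,0.11]],
    [[0.002,0.006,0],[0,0,0.11]]
  ]
}}

```text
time: 56.95
tool_pos: [0.481, -0.326, 0.086]
tool_rot: [3.141, -0.003, -0.727]
contact_force: [0.1, -2.1, 5.6]
opening: 0.0414
grip_force: 40.0
```

Emit:
{"op": "send_rows", "data": {
  "plan": [
    [[0,0,-0.5],[0,0,0]],
    [[0,0,-0.6],[0,0,-0.11]],
    [[0,0,-0.4],[0,0,-0.11]],
    [[0,0,0],[0,0,-0.11]],
    [[0,0,0],[0,0,-0.11]],
    [[0,0,0],[0,0,-0.11]],
    [[0,0,0],[0,0,-0.11]],
    [[0,0,0],[0,0,-0.11]],
    [[0,0,0],[0,0,-0.11]],
    [[0,0,0],[0,0,-0.11]]
  ]
}}

```text
time: 58.2
tool_pos: [0.4803, -0.3246, 0.1229]
tool_rot: [-3.141, -0.0, 0.843]
contact_force: [-0.3, 0.2, -2.2]
opening: 0.0418
grip_force: 40.0
```

Emit:
{"op": "send_rows", "data": {
  "plan": [
    [[0,0,0],[0,0,-0.11]],
    [[0,0,0],[0,0,-0.11]],
    [[0,0,0],[0,0,-0.11]],
    [[0,0,0],[0,0,-0.11]],
    [[0,0,0],[0,0,-0.11]],
    [[0.7,0.7,0],[0,0,0]],
    [[0.7,0.8,0],[0,0,0]],
    [[0.7,0.8,0],[0,0,0]],
    [[0.7,0.8,0],[0,0,0]],
    [[0.4,0.8,0],[0,0,0]]
  ]
}}

```text
time: 59.45
tool_pos: [0.5675, -0.2319, 0.1229]
tool_rot: [-3.141, -0.001, 1.702]
contact_force: [0.2, -0.7, -1.3]
opening: 0.0421
grip_force: 40.0
```

```bash
python3 -c "
from h import *
to(.583,-.2297)"
```

```text
{'time': 59.45, 'tool_pos': [0.5675, -0.2319, 0.1229], 'tool_rot': [-3.1413, -0.0005, 1.7022], 'contact_force': [0.2061, -0.7306, -1.301], 'opening': 0.0421, 'grip_force': 39.9994, 'qpos': [-0.5131, 0.5941, 1.4094, 0.0003, 1.1386, -0.6445]}
[ 0.008  0.626 -0.   ]
```

Emit:
{"op": "send_rows", "data": {
  "plan": [
    [[0,0.3,0.2],[0,0,0]],
    [[0,0.33,0.4],[0,0,0]],
    [[0,0,0.8],[0,0,0]],
    [[0,0,0.8],[0,0,0]],
    [[0,0,0.8],[0,0,0]],
    [[0,0,0.6],[0,0,0]],
    [[0,0,0.4],[0,0,0]],
    [[0,0,0.2],[0,0,0]],
    [[0,0,0.08],[0,0,0]],
    [[0,0,0],[0,0,0]]
  ]
}}

```text
time: 60.7
tool_pos: [0.583, -0.2314, 0.016]
tool_rot: [3.141, 0.001, 1.697]
contact_force: [0.2, 0.1, -1.2]
opening: 0.0419
grip_force: 40.0
```

Emit:
{"op": "send_rows", "data": {
  "plan": [
    [[0,0,0],[0,0,0]],
    [[0,0,0],[0,0,0]],
    [[0,0,0],[0,0,0]],
    [[0,0,0],[0,0,0]],
    [[0,0,-0.4],[0,0,0]],
    [[0,0,-0.6],[0,0,0]],
    [[0,0,-0.8],[0,0,0]],
    [[-0.8,0,-0.4],[0,0,0.05]],
    [[-0.8,0,0],[0,0,0]],
    [[-0.96,0,0],[0,0,0]]
  ],
  "gripper": 0.52
}}

```text
time: 61.95
tool_pos: [0.5873, -0.296, 0.0709]
tool_rot: [3.141, 0.0, 1.62]
contact_force: [-0.8, 0.2, -0.2]
opening: 0.0695
grip_force: 0.0
```

```bash
python3 - <<'E'
from fit import *
to(.5816,-.2935)
c=cal("wrist"); im,d=read_camera("wrist"); np.savez("pics/wrist6.npz",im=im,d=d,K=c[0],R=c[1],t=c[2])
p,ok=get("wrist6")
for c in [(.583,-.2297),(.582,-.2932),(.5869,-.3526)]: print(enc(p,ok,c,.03,.034,.045))
E
```

```text
{'time': 61.95, 'tool_pos': [0.5873, -0.296, 0.0709], 'tool_rot': [3.1413, 0.0002, 1.6199], 'contact_force': [-0.7974, 0.2428, -0.1593], 'opening': 0.0695, 'grip_force': 0.0, 'qpos': [-0.5833, 0.7244, 1.3153, 0.0, 1.1015, -0.6324]}
[ 0.11  -0.221 -0.   ]
[0.5833, -0.2309, 0.024, 0.0399, 5533]
[0.5813, -0.293, 0.024, 0.0409, 4460]
[0.5868, -0.3543, 0.0232, 0.0412, 2079]
```

Emit:
{"op": "send_rows", "data": {
  "plan": [
    [[0.06,-0.11,0.3],[0,0,0]],
    [[0.06,-0.11,0.3],[0,0,0]],
    [[0,0,0.5],[0,0,0]],
    [[0,0,0.5],[0,0,0]],
    [[0,0,0.3],[0,0,0]],
    [[0,0,0.2],[0,0,0]],
    [[0,0,0.1],[0,0,0]],
    [[0,0,0],[0,0,0]],
    [[0,0,0],[0,0,0]],
    [[0,0,0],[0,0,0]]
  ]
}}

```text
time: 63.25
tool_pos: [0.5818, -0.2924, 0.0158]
tool_rot: [3.141, 0.0, 1.618]
contact_force: [-0.5, 0.3, -0.1]
opening: 0.0696
grip_force: 0.0
```

Emit:
{"op": "send_rows", "data": {
  "plan": [
    [[0,0,0],[0,0,0]],
    [[0,0,0],[0,0,0]],
    [[0,0,0],[0,0,0]],
    [[0,0,0],[0,0,0]],
    [[0,0,0],[0,0,0]],
    [[0,0,0],[0,0,0]],
    [[0,0,-0.5],[0,0,0]],
    [[0,0,-1],[0,0,0]],
    [[0,0,-1],[0,0,0]],
    [[0,0,-1],[0,0,0]]
  ],
  "gripper": -0.3,
  "force": 60
}}

```text
time: 64.5
tool_pos: [0.5817, -0.2923, 0.1047]
tool_rot: [3.141, 0.0, 1.618]
contact_force: [1.0, 1.0, -1.4]
opening: 0.0417
grip_force: 60.0
```

Emit:
{"op": "send_rows", "data": {
  "plan": [
    [[0,0,-0.7],[0,0,-0.11]],
    [[0,0,0],[0,0,-0.11]],
    [[0,0,0],[0,0,-0.11]],
    [[0,0,0],[0,0,-0.11]],
    [[0,0,0],[0,0,-0.11]],
    [[0,0,0],[0,0,-0.11]],
    [[0,0,0],[0,0,-0.11]],
    [[0,0,0],[0,0,-0.11]],
    [[0,0,0],[0,0,-0.11]],
    [[0,0,0],[0,0,-0.11]]
  ]
}}

```text
time: 65.75
tool_pos: [0.5817, -0.2923, 0.1214]
tool_rot: [-3.141, 0.001, -2.932]
contact_force: [0.0, 0.0, -0.2]
opening: 0.0412
grip_force: 60.0
```

```bash
python3 - <<'E'
from fit import *
to(.4720,-.2115)
s=robot.observe()
c=cal("wrist"); im,d=read_camera("wrist"); np.savez("pics/wrist7.npz",im=im,d=d,K=c[0],R=c[1],t=c[2])
incap("wrist7",s)
E
```

```text
{'time': 65.75, 'tool_pos': [0.5817, -0.2923, 0.1214], 'tool_rot': [-3.1411, 0.0005, -2.9316], 'contact_force': [0.0416, 0.0218, -0.2226], 'opening': 0.0412, 'grip_force': 59.9955, 'qpos': [-0.5833, 0.6606, 1.2878, 0.0001, 1.1925, -2.364]}
[ 3.619e+00  4.076e+00 -4.000e-03]
face slope deg -30.093996000984546 dist 0.019339351955187052 0.00018492931603177634
face slope deg 29.89835680884373 dist 0.018831318813256167 0.0001761948800806076
cap centre in tool [-0.00221086  0.00050803] top z -0.025288488838716486
```

Emit:
{"op": "send_rows", "data": {
  "plan": [
    [[0.608,0.68,0],[0,0,0]],
    [[0.608,0.68,0],[0,0,0]],
    [[0.608,0.68,0],[0,0,0]],
    [[0.608,0.68,0],[0,0,0]],
    [[0.608,0.68,0],[0,0,0]],
    [[0.608,0.676,0],[0,0,0]],
    [[0,0,0.4],[0,0,0]],
    [[0,0,0.4],[0,0,0]],
    [[0,0,0.2],[0,0,0]],
    [[0,0,0],[0,0,0]]
  ]
}}

```text
time: 67.05
tool_pos: [0.4717, -0.2111, 0.0947]
tool_rot: [3.141, -0.001, -2.938]
contact_force: [0.2, -0.0, -0.9]
opening: 0.0414
grip_force: 60.0
```

Emit:
{"op": "send_rows", "data": {
  "plan": [
    [[0,0,0],[0,0,0]],
    [[0,0,0],[0,0,0]],
    [[0,0,0],[0,0,0]],
    [[0,0,0],[0,0,0]],
    [[0,0,0],[0,0,0]],
    [[0,0,0],[0,0,0]],
    [[0,0,0],[0,0,0]],
    [[0,0,0],[0,0,0]],
    [[0,0,0],[0,0,0]],
    [[0,0,0],[0,0,0]]
  ]
}}

```text
time: 68.3
tool_pos: [0.4717, -0.211, 0.0955]
tool_rot: [-3.142, 0.0, -2.937]
contact_force: [-0.2, 0.8, -1.4]
opening: 0.0414
grip_force: 60.0
```

```bash
python3 -c "
from h import *
to(.4713,-.2117)"
```

```text
{'time': 68.3, 'tool_pos': [0.4717, -0.211, 0.0955], 'tool_rot': [-3.1415, 0.0001, -2.9374], 'contact_force': [-0.1954, 0.7665, -1.3534], 'opening': 0.0414, 'grip_force': 59.9986, 'qpos': [-0.5691, 0.4729, 1.7235, 0.0, 0.9451, -2.3441]}
[ 0.021 -0.023 -0.   ]
```

Emit:
{"op": "send_rows", "data": {
  "plan": [
    [[0.021,-0.023,0.1],[0,0,0]],
    [[0,0,0.1],[0,0,0]],
    [[0,0,0.04],[0,0,0]],
    [[0,0,0.04],[0,0,0]],
    [[0,0,0.04],[0,0,0]],
    [[0,0,0.04],[0,0,0]],
    [[0,0,0.04],[0,0,0]],
    [[0,0,0],[0,0,0]],
    [[0,0,0],[0,0,0]],
    [[0,0,0],[0,0,0]]
  ]
}}

```text
time: 69.55
tool_pos: [0.4713, -0.2117, 0.0855]
tool_rot: [-3.141, 0.0, -2.937]
contact_force: [-0.0, 0.7, -1.0]
opening: 0.0417
grip_force: 60.0
```

Emit:
{"op": "send_rows", "data": {
  "plan": [
    [[0,0,0.04],[0,0,0]],
    [[0,0,0.04],[0,0,0]],
    [[0,0,0.04],[0,0,0]],
    [[0,0,0],[0,0,0]],
    [[0,0,0],[0,0,0]],
    [[0,0,0],[0,0,0]],
    [[0,0,0],[0,0,0]],
    [[0,0,0],[0,0,0]],
    [[0,0,0],[0,0,0]],
    [[0,0,0],[0,0,0]]
  ]
}}

```text
time: 70.8
tool_pos: [0.4716, -0.2119, 0.0838]
tool_rot: [-3.14, 0.001, -2.937]
contact_force: [-2.9, 1.4, 11.5]
opening: 0.0416
grip_force: 60.0
```

Emit:
{"op": "send_rows", "data": {
  "plan": [
    [[0,0.005,0],[0,0,0.11]],
    [[0,0.005,0],[0,0,0.11]],
    [[0,0.005,0],[0,0,0.11]],
    [[0,0.005,0],[0,0,0.11]],
    [[0,0.005,0],[0,0,0.11]],
    [[0,0.005,0],[0,0,0.11]],
    [[0,0.005,0],[0,0,0.11]],
    [[0,0.005,0],[0,0,0.11]],
    [[0,0.005,0],[0,0,0.11]],
    [[0,0.005,0],[0,0,0.11]]
  ]
}}

```text
time: 72.05
tool_pos: [0.4717, -0.2105, 0.0824]
tool_rot: [-3.141, -0.001, 1.612]
contact_force: [-1.6, 1.9, -0.0]
opening: 0.0417
grip_force: 60.0
```

Emit:
{"op": "send_rows", "data": {
  "plan": [
    [[0,0.005,0.03],[0,0,0.11]],
    [[0,0.005,0.03],[0,0,0.11]],
    [[0,0.005,0.03],[0,0,0.11]],
    [[0,0.005,0.03],[0,0,0.11]],
    [[0,0.005,0.03],[0,0,0.11]],
    [[0,0.005,0.03],[0,0,0.11]],
    [[0,0,0],[0,0,0]],
    [[0,0,0],[0,0,0]],
    [[0,0,0],[0,0,0]],
    [[0,0,0],[0,0,0]]
  ]
}}

```text
time: 73.3
tool_pos: [0.4736, -0.2124, 0.0807]
tool_rot: [3.137, -0.001, 0.581]
contact_force: [-4.9, -0.7, 19.9]
opening: 0.0414
grip_force: 60.0
```

Emit:
{"op": "send_rows", "data": {
  "plan": [
    [[0,0,-0.08],[0,0,0]],
    [[0,0.005,0],[0,0,0.11]],
    [[0,0.005,0],[0,0,0.11]],
    [[0,0.005,0],[0,0,0.11]],
    [[0,0.005,0],[0,0,0.11]],
    [[0,0,0],[0,0,0]],
    [[0,0,0],[0,0,0]],
    [[0,0,0],[0,0,0]],
    [[0,0,0],[0,0,0]],
    [[0,0,0],[0,0,0]]
  ]
}}

```text
time: 74.55
tool_pos: [0.4727, -0.2115, 0.08]
tool_rot: [3.142, -0.0, -0.109]
contact_force: [0.9, -0.1, 0.9]
opening: 0.0418
grip_force: 60.0
```

Emit:
{"op": "send_rows", "data": {
  "plan": [
    [[0,0.005,0.03],[0,0,0.11]],
    [[0,0.005,0.03],[0,0,0.11]],
    [[0,0.005,0.03],[0,0,0.11]],
    [[0,0.005,0.03],[0,0,0.11]],
    [[0,0.005,0.03],[0,0,0.11]],
    [[0,0,0],[0,0,0]],
    [[0,0,0],[0,0,0]],
    [[0,0,0],[0,0,0]],
    [[0,0,0],[0,0,0]],
    [[0,0,0],[0,0,0]]
  ]
}}

```text
time: 75.8
tool_pos: [0.4725, -0.2123, 0.0764]
tool_rot: [-3.142, -0.001, -0.973]
contact_force: [0.9, -3.5, 1.8]
opening: 0.0415
grip_force: 60.0
```

Emit:
{"op": "send_rows", "data": {
  "plan": [
    [[0,0.005,0.03],[0,0,0.11]],
    [[0,0.005,0.03],[0,0,0.11]],
    [[0,0.005,0.03],[0,0,0.11]],
    [[0,0.005,0.03],[0,0,0.11]],
    [[0,0.005,0.03],[0,0,0.11]],
    [[0,0,-0.04],[0,0,0]],
    [[0,0,-0.04],[0,0,0]],
    [[0,0,0],[0,0,0]],
    [[0,0,0],[0,0,0]],
    [[0,0,0],[0,0,0]]
  ]
}}

```text
time: 77.05
tool_pos: [0.4717, -0.2126, 0.0733]
tool_rot: [3.141, -0.0, -1.838]
contact_force: [1.0, -5.7, -8.6]
opening: 0.0417
grip_force: 60.0
```

Emit:
{"op": "send_rows", "data": {
  "plan": [
    [[0,0,0.04],[0,0,0]],
    [[0,0,0],[0,0,0]],
    [[0,0,0],[0,0,0]],
    [[0,0,0],[0,0,0]],
    [[0,0,0],[0,0,-0.111]],
    [[0,0,0],[0,0,-0.111]],
    [[0,0,0],[0,0,-0.111]],
    [[0,0,0],[0,0,-0.111]],
    [[0,0,0],[0,0,-0.111]],
    [[0,0,0],[0,0,-0.111]]
  ],
  "gripper": 0.52
}}

```text
time: 78.3
tool_pos: [0.4718, -0.2121, 0.0736]
tool_rot: [-3.141, -0.0, -0.786]
contact_force: [0.5, -0.5, -0.2]
opening: 0.07
grip_force: 0.0
```

Emit:
{"op": "send_rows", "data": {
  "plan": [
    [[0,0,0],[0,0,-0.111]],
    [[0,0,0],[0,0,-0.111]],
    [[0,0,0],[0,0,-0.111]],
    [[0,0,0],[0,0,-0.111]],
    [[0,0,0],[0,0,-0.111]],
    [[0,0,0],[0,0,-0.111]],
    [[0,0,0],[0,0,0]],
    [[0,0,0],[0,0,0]],
    [[0,0,0],[0,0,0]],
    [[0,0,0],[0,0,0]]
  ]
}}

```text
time: 79.55
tool_pos: [0.4719, -0.2122, 0.0735]
tool_rot: [3.142, -0.0, 0.254]
contact_force: [-0.6, 0.5, 0.3]
opening: 0.0696
grip_force: 0.0
```

```bash
python3 - <<'E'
from fit import *
to(.4720,-.2115); s=robot.observe()
c=cal("wrist"); im,d=read_camera("wrist"); np.savez("pics/wrist8.npz",im=im,d=d,K=c[0],R=c[1],t=c[2])
p,ok=get("wrist8"); print("cap",enc(p,ok,(.472,-.2115),.03,.085,.105))
incap("wrist8",s)
E
```

```text
{'time': 79.55, 'tool_pos': [0.4719, -0.2122, 0.0735], 'tool_rot': [3.1416, -0.0001, 0.2535], 'contact_force': [-0.551, 0.4784, 0.2733], 'opening': 0.0696, 'grip_force': 0.0, 'qpos': [-0.5708, 0.5054, 1.743, 0.0001, 0.893, 0.7464]}
[ 0.013 -0.025  0.   ]
cap [0.473, -0.21, 0.024, 0.0981, 5288]
face slope deg -29.879181232736165 dist 0.021201254376913517 0.0001735670278285876
face slope deg 29.938321725543464 dist 0.023044291437874412 0.00016876953981480934
cap centre in tool [ 0.00129647 -0.00184304] top z -0.024993688488749253
```

Emit:
{"op": "send_rows", "data": {
  "plan": [
    [[0.03,-0.04,0.0],[0,0,0]],
    [[0,0,0],[0,0,0]],
    [[0,0,0],[0,0,0]],
    [[0,0,0],[0,0,0]],
    [[0,0,0],[0,0,0]],
    [[0,0,0],[0,0,0]],
    [[0,0,0],[0,0,0]],
    [[0,0,0],[0,0,0]],
    [[0,0,0],[0,0,0]],
    [[0,0,0],[0,0,0]]
  ],
  "gripper": -0.3,
  "force": 60
}}

```text
time: 80.85
tool_pos: [0.4723, -0.2111, 0.0735]
tool_rot: [3.142, -0.0, 0.254]
contact_force: [0.3, -0.2, -1.0]
opening: 0.0419
grip_force: 60.0
```

Emit:
{"op": "send_rows", "data": {
  "plan": [
    [[0,0,0.03],[0,0,0.11]],
    [[0,0,0.03],[0,0,0.11]],
    [[0,0,0.03],[0,0,0.11]],
    [[0,0,0.03],[0,0,0.11]],
    [[0,0,0.03],[0,0,0.11]],
    [[0,0,0],[0,0,0]],
    [[0,0,0],[0,0,0]],
    [[0,0,0],[0,0,0]],
    [[0,0,0],[0,0,0]],
    [[0,0,0],[0,0,0]]
  ]
}}

```text
time: 82.1
tool_pos: [0.4722, -0.2111, 0.0697]
tool_rot: [3.141, 0.0, -0.609]
contact_force: [-3.3, -2.3, 0.5]
opening: 0.0416
grip_force: 60.0
```

Emit:
{"op": "send_rows", "data": {
  "plan": [
    [[0,0,0.03],[0,0,0.11]],
    [[0,0,0.03],[0,0,0.11]],
    [[0,0,0.03],[0,0,0.11]],
    [[0,0,0],[0,0,0]],
    [[0,0,0],[0,0,0]],
    [[0,0,0],[0,0,0]],
    [[0,0,0],[0,0,0]],
    [[0,0,0],[0,0,0]],
    [[0,0,0],[0,0,0]],
    [[0,0,0],[0,0,0]]
  ]
}}

```text
time: 83.35
tool_pos: [0.4723, -0.2112, 0.0676]
tool_rot: [3.142, -0.0, -1.127]
contact_force: [-3.0, -4.3, 1.6]
opening: 0.0413
grip_force: 60.0
```

Emit:
{"op": "send_rows", "data": {
  "plan": [
    [[0,0,0.03],[0,0,0.11]],
    [[0,0,0.03],[0,0,0.11]],
    [[0,0,0],[0,0,0]],
    [[0,0,0],[0,0,0]],
    [[0,0,0],[0,0,0]],
    [[0,0,0],[0,0,0]],
    [[0,0,0],[0,0,0]],
    [[0,0,0],[0,0,0]],
    [[0,0,0],[0,0,0]],
    [[0,0,0],[0,0,0]]
  ]
}}

```text
time: 84.6
tool_pos: [0.4727, -0.2119, 0.0669]
tool_rot: [-3.14, -0.002, -1.473]
contact_force: [-4.1, -6.1, 8.7]
opening: 0.0418
grip_force: 60.0
```

Emit:
{"op": "send_rows", "data": {
  "plan": [
    [[0,0,-0.02],[0,0,0]],
    [[0,0,0],[0,0,0]],
    [[0,0,0],[0,0,0]],
    [[0,0,0],[0,0,0]],
    [[0,0,-0.5],[0,0,0]],
    [[0,0,-1],[0,0,0]],
    [[0,0,-1],[0,0,-0.11]],
    [[0,0,0],[0,0,-0.11]],
    [[0,0,0],[0,0,-0.11]],
    [[0,0,0],[0,0,-0.11]]
  ],
  "gripper": 0.52
}}

```text
time: 85.85
tool_pos: [0.4725, -0.2111, 0.13]
tool_rot: [-3.141, -0.001, -0.777]
contact_force: [-0.4, -1.1, -0.1]
opening: 0.0699
grip_force: 0.0
```

Emit:
{"op": "send_rows", "data": {
  "plan": [
    [[0,0,0],[0,0,-0.11]],
    [[0,0,0],[0,0,-0.11]],
    [[0,0,0],[0,0,-0.11]],
    [[0,0,0],[0,0,-0.11]],
    [[0,0,0],[0,0,-0.11]],
    [[0,0,0],[0,0,-0.11]],
    [[0,0,0],[0,0,-0.11]],
    [[0,0,0],[0,0,-0.11]],
    [[0,0,0],[0,0,-0.11]],
    [[0,0,0],[0,0,-0.11]]
  ]
}}

```text
time: 87.1
tool_pos: [0.4725, -0.2111, 0.1299]
tool_rot: [3.141, -0.0, 0.951]
contact_force: [-0.2, 0.4, -0.1]
opening: 0.0698
grip_force: 0.0
```

Emit:
{"op": "send_rows", "data": {
  "plan": [
    [[-0.7,-0.2,0],[0,0,-0.11]],
    [[-0.7,-0.2,0],[0,0,-0.11]],
    [[-0.7,0,0],[0,0,-0.11]],
    [[-0.7,0,0],[0,0,-0.11]],
    [[-0.7,0.3,0],[0,0,0]],
    [[0,0,0],[0,0,0]],
    [[0,0,0],[0,0,0]],
    [[0,0,0],[0,0,0]],
    [[0,0,0],[0,0,0]],
    [[0,0,0],[0,0,0]]
  ]
}}

```text
time: 88.35
tool_pos: [0.4478, -0.2868, 0.129]
tool_rot: [3.142, -0.0, 1.637]
contact_force: [0.5, -0.1, 0.2]
opening: 0.0701
grip_force: 0.0
```

```bash
python3 - <<'E'
from fit import *
to(.5868,-.3534)
c=cal("wrist"); im,d=read_camera("wrist"); np.savez("pics/wrist9.npz",im=im,d=d,K=c[0],R=c[1],t=c[2])
p,ok=get("wrist9"); print("capB",enc(p,ok,(.472,-.2115),.03,.085,.105),"wash",enc(p,ok,(.472,-.2115),.035,.05,.07),"foot",enc(p,ok,(.472,-.2115),.0335,.012,.018))
c=cal("scene"); im,d=read_camera("scene"); np.savez("pics/sceneM.npz",im=im,d=d,K=c[0],R=c[1],t=c[2])
p,ok=get("sceneM"); print("scene capB",enc(p,ok,(.4695,-.2127),.03,.085,.105),enc(p,ok,(.4695,-.2127),.032,.05,.062))
E
```

```text
{'time': 88.35, 'tool_pos': [0.4478, -0.2868, 0.129], 'tool_rot': [3.1415, -0.0, 1.6371], 'contact_force': [0.5121, -0.0782, 0.1576], 'opening': 0.0701, 'grip_force': 0.0, 'qpos': [-0.7138, 0.4527, 1.6446, 0.0001, 1.0442, -0.7801]}
[-3.027  5.371  0.   ]
capB [0.4726, -0.2109, 0.0239, 0.0918, 5426] wash [0.4709, -0.2105, 0.0248, 0.059, 520] foot [0.4712, -0.2112, 0.0317, 0.0149, 969]
scene capB [0.4718, -0.2136, 0.0248, 0.0892, 137] [0.469, -0.2136, 0.0248, 0.0565, 167]
```

Emit:
{"op": "send_rows", "data": {
  "plan": [
    [[-0.433,0.767,0],[0,0,0]],
    [[-0.433,0.767,0],[0,0,0]],
    [[-0.433,0.767,0],[0,0,0]],
    [[-0.433,0.767,0],[0,0,0]],
    [[-0.433,0.767,0.3],[0,0,0]],
    [[-0.433,0.767,0.3],[0,0,0]],
    [[-0.43,0.767,0.3],[0,0,-0.036]],
    [[0,0,0.6],[0,0,0]],
    [[0,0,0.3],[0,0,0]],
    [[0,0,0],[0,0,0]]
  ]
}}

```text
time: 89.7
tool_pos: [0.5857, -0.3531, 0.0831]
tool_rot: [-3.14, -0.002, 1.693]
contact_force: [0.0, -0.2, -0.6]
opening: 0.0699
grip_force: 0.0
```

```bash
python3 - <<'E'
from fit import *
c=cal("wrist"); im,d=read_camera("wrist"); np.savez("pics/wrist10.npz",im=im,d=d,K=c[0],R=c[1],t=c[2])
p,ok=get("wrist10"); print("capC",enc(p,ok,(.5869,-.3532),.03,.034,.045))
to(.5869,-.3530)
E
```

```text
capC [0.5866, -0.3526, 0.0241, 0.0409, 3960]
{'time': 89.75, 'tool_pos': [0.5862, -0.3535, 0.084], 'tool_rot': [-3.1412, -0.0005, 1.6927], 'contact_force': [0.1602, -0.2524, 0.2595], 'opening': 0.0703, 'grip_force': 0.0, 'qpos': [-0.6545, 0.7574, 1.2075, 0.0, 1.1774, -0.7764]}
[ 0.015  0.031 -0.   ]
```

Emit:
{"op": "send_rows", "data": {
  "plan": [
    [[0.032,0.022,0.5],[0,0,0]],
    [[0,0,0.6],[0,0,0]],
    [[0,0,0.6],[0,0,0]],
    [[0,0,0.5],[0,0,0]],
    [[0,0,0.3],[0,0,0]],
    [[0,0,0.15],[0,0,0]],
    [[0,0,0.08],[0,0,0]],
    [[0,0,0],[0,0,0]],
    [[0,0,0],[0,0,0]],
    [[0,0,0],[0,0,0]]
  ]
}}

```text
time: 91.0
tool_pos: [0.5873, -0.353, 0.0161]
tool_rot: [3.141, 0.0, 1.693]
contact_force: [-0.8, 0.4, 0.8]
opening: 0.0698
grip_force: 0.0
```

Emit:
{"op": "send_rows", "data": {
  "plan": [
    [[0,0,0],[0,0,0]],
    [[0,0,0],[0,0,0]],
    [[0,0,0],[0,0,0]],
    [[0,0,0],[0,0,0]],
    [[0,0,0],[0,0,0]],
    [[0,0,0],[0,0,0]],
    [[0,0,-0.5],[0,0,0]],
    [[0,0,-1],[0,0,0]],
    [[0,0,-1],[0,0,0]],
    [[0,0,-1],[0,0,0]]
  ],
  "gripper": -0.3,
  "force": 60
}}

```text
time: 92.25
tool_pos: [0.5873, -0.3529, 0.1049]
tool_rot: [3.141, 0.0, 1.693]
contact_force: [-1.4, -0.9, -1.3]
opening: 0.0416
grip_force: 60.0
```

Emit:
{"op": "send_rows", "data": {
  "plan": [
    [[0,0,-0.7],[0,0,-0.11]],
    [[0,0,0],[0,0,-0.11]],
    [[0,0,0],[0,0,-0.11]],
    [[0,0,0],[0,0,-0.11]],
    [[0,0,0],[0,0,-0.11]],
    [[0,0,0],[0,0,-0.11]],
    [[0,0,0],[0,0,-0.11]],
    [[0,0,0],[0,0,-0.11]],
    [[0,0,0],[0,0,-0.11]],
    [[0,0,0],[0,0,-0.11]]
  ]
}}

```text
time: 93.5
tool_pos: [0.5873, -0.3528, 0.1215]
tool_rot: [-3.141, 0.0, -2.856]
contact_force: [0.1, -0.3, -1.4]
opening: 0.0417
grip_force: 60.0
```

```bash
python3 - <<'E'
from fit import *
to(.4795,-.3246)
s=robot.observe()
c=cal("wrist"); im,d=read_camera("wrist"); np.savez("pics/wrist11.npz",im=im,d=d,K=c[0],R=c[1],t=c[2])
incap("wrist11",s)
E
```

```text
{'time': 93.5, 'tool_pos': [0.5873, -0.3528, 0.1215], 'tool_rot': [-3.1411, 0.0005, -2.8562], 'contact_force': [0.135, -0.3252, -1.4093], 'opening': 0.0417, 'grip_force': 59.9967, 'qpos': [-0.6528, 0.7224, 1.1669, 0.0001, 1.2516, -2.509]}
[ 3.819e+00  2.298e+00 -3.000e-03]
face slope deg -30.10334552974663 dist 0.020003288205256278 0.00017712877581930512
face slope deg 29.91654241022324 dist 0.01952164614662391 0.00016743205662306075
cap centre in tool [-0.00142898  0.00048164] top z -0.025178760357167117
```

Emit:
{"op": "send_rows", "data": {
  "plan": [
    [[0.764,0.46,0],[0,0,0]],
    [[0.764,0.46,0],[0,0,0]],
    [[0.764,0.46,0],[0,0,0]],
    [[0.764,0.46,0],[0,0,0]],
    [[0.764,0.46,0],[0,0,0]],
    [[0,0,0.5],[0,0,0]],
    [[0,0,0.4],[0,0,0]],
    [[0,0,0.1],[0,0,0]],
    [[0,0,0],[0,0,0]],
    [[0,0,0],[0,0,0]]
  ]
}}

```text
time: 94.8
tool_pos: [0.4799, -0.3241, 0.0958]
tool_rot: [-3.141, 0.0, -2.862]
contact_force: [0.3, -0.0, -0.7]
opening: 0.0417
grip_force: 60.0
```

```bash
python3 -c "
from h import *
to(.4795,-.3246)"
```

```text
{'time': 94.8, 'tool_pos': [0.4799, -0.3241, 0.0958], 'tool_rot': [-3.1413, 0.0003, -2.862], 'contact_force': [0.2813, -0.0139, -0.6955], 'opening': 0.0417, 'grip_force': 59.9994, 'qpos': [-0.7263, 0.5686, 1.5438, 0.0001, 1.0287, -2.5768]}
[ 0.021 -0.016 -0.   ]
```

Emit:
{"op": "send_rows", "data": {
  "plan": [
    [[0.021,-0.016,0.15],[0,0,0]],
    [[0,0,0.1],[0,0,0]],
    [[0,0,0.04],[0,0,0]],
    [[0,0,0.04],[0,0,0]],
    [[0,0,0.04],[0,0,0]],
    [[0,0,0.04],[0,0,0]],
    [[0,0,0.04],[0,0,0]],
    [[0,0,0.04],[0,0,0]],
    [[0,0,0],[0,0,0]],
    [[0,0,0],[0,0,0]]
  ]
}}

```text
time: 96.05
tool_pos: [0.4793, -0.3245, 0.0839]
tool_rot: [-3.141, 0.001, -2.862]
contact_force: [0.1, 1.9, 3.1]
opening: 0.0418
grip_force: 60.0
```

Emit:
{"op": "send_rows", "data": {
  "plan": [
    [[0,0,0.03],[0,0,0.11]],
    [[0,0,0],[0,0,0.11]],
    [[0,0,0],[0,0,0.11]],
    [[0,0,0],[0,0,0.11]],
    [[0,0,0],[0,0,0.11]],
    [[0,0,0],[0,0,0]],
    [[0,0,0],[0,0,0]],
    [[0,0,0],[0,0,0]],
    [[0,0,0],[0,0,0]],
    [[0,0,0],[0,0,0]]
  ]
}}

```text
time: 97.3
tool_pos: [0.4791, -0.3245, 0.0828]
tool_rot: [3.142, 0.0, 2.558]
contact_force: [-0.0, 0.1, -2.3]
opening: 0.0417
grip_force: 60.0
```

Emit:
{"op": "send_rows", "data": {
  "plan": [
    [[0,0,0.02],[0,0,0.11]],
    [[0,0,0.02],[0,0,0.11]],
    [[0,0,0.02],[0,0,0.11]],
    [[0,0,0.02],[0,0,0.11]],
    [[0,0,0.02],[0,0,0.11]],
    [[0,0,0.02],[0,0,0.11]],
    [[0,0,0],[0,0,0]],
    [[0,0,0],[0,0,0]],
    [[0,0,0],[0,0,0]],
    [[0,0,0],[0,0,0]]
  ]
}}

```text
time: 98.55
tool_pos: [0.4792, -0.3245, 0.0798]
tool_rot: [3.141, 0.0, 1.522]
contact_force: [0.6, 0.1, -0.6]
opening: 0.0416
grip_force: 60.0
```

Emit:
{"op": "send_rows", "data": {
  "plan": [
    [[0,0,-0.04],[0,0,0]],
    [[0,0,-0.04],[0,0,0]],
    [[0,0,-0.04],[0,0,0]],
    [[0,0,0],[0,0,0]],
    [[0,0,0],[0,0,0]],
    [[0,0,0],[0,0,0]],
    [[0,0,0],[0,0,0]],
    [[0,0,0],[0,0,0]],
    [[0,0,0],[0,0,0]],
    [[0,0,0],[0,0,0]]
  ]
}}

```text
time: 99.8
tool_pos: [0.4791, -0.3245, 0.0827]
tool_rot: [3.142, 0.0, 1.521]
contact_force: [-0.1, 0.7, -1.5]
opening: 0.0416
grip_force: 60.0
```

Emit:
{"op": "send_rows", "data": {
  "plan": [
    [[0,0,0.08],[0,0,0]],
    [[0,0,0.08],[0,0,0]],
    [[0,0,0.04],[0,0,0]],
    [[0,0,0.04],[0,0,0]],
    [[0,0,0.04],[0,0,0]],
    [[0,0,0],[0,0,0]],
    [[0,0,0],[0,0,0]],
    [[0,0,0],[0,0,0]],
    [[0,0,0],[0,0,0]],
    [[0,0,0],[0,0,0]]
  ]
}}

```text
time: 101.05
tool_pos: [0.4793, -0.3246, 0.078]
tool_rot: [3.14, 0.001, 1.521]
contact_force: [-5.4, 3.7, 16.8]
opening: 0.0418
grip_force: 60.0
```

Emit:
{"op": "send_rows", "data": {
  "plan": [
    [[0,0,-0.05],[0,0,0]],
    [[0,0,0.02],[0,0,0.11]],
    [[0,0,0.02],[0,0,0.11]],
    [[0,0,0.02],[0,0,0.11]],
    [[0,0,0.02],[0,0,0.11]],
    [[0,0,0.02],[0,0,0.11]],
    [[0,0,0.02],[0,0,0.11]],
    [[0,0,0],[0,0,0]],
    [[0,0,0],[0,0,0]],
    [[0,0,0],[0,0,0]]
  ]
}}

```text
time: 102.3
tool_pos: [0.4801, -0.3255, 0.0752]
tool_rot: [3.138, -0.001, 0.484]
contact_force: [0.5, -1.1, 5.3]
opening: 0.0417
grip_force: 60.0
```

Emit:
{"op": "send_rows", "data": {
  "plan": [
    [[0,0,0.02],[0,0,0.11]],
    [[0,0,0.02],[0,0,0.11]],
    [[0,0,0.02],[0,0,0.11]],
    [[0,0,0.02],[0,0,0.11]],
    [[0,0,0.02],[0,0,0.11]],
    [[0,0,0.02],[0,0,0.11]],
    [[0,0,0.02],[0,0,0.11]],
    [[0,0,0.02],[0,0,0.11]],
    [[0,0,0],[0,0,0]],
    [[0,0,0],[0,0,0]]
  ]
}}

```text
time: 103.55
tool_pos: [0.4802, -0.3253, 0.0714]
tool_rot: [-3.141, -0.004, -0.899]
contact_force: [0.1, -1.0, 5.6]
opening: 0.0417
grip_force: 60.0
```

Emit:
{"op": "send_rows", "data": {
  "plan": [
    [[0,0,0.02],[0,0,0.11]],
    [[0,0,0.02],[0,0,0.11]],
    [[0,0,0.02],[0,0,0.11]],
    [[0,0,0.02],[0,0,0.11]],
    [[0,0,0.02],[0,0,0.11]],
    [[0,0,0.02],[0,0,0.11]],
    [[0,0,0],[0,0,0]],
    [[0,0,0],[0,0,0]],
    [[0,0,0],[0,0,0]],
    [[0,0,0],[0,0,0]]
  ]
}}

```text
time: 104.8
tool_pos: [0.4799, -0.3261, 0.0684]
tool_rot: [-3.138, -0.002, -1.935]
contact_force: [-1.9, -3.0, 5.7]
opening: 0.0414
grip_force: 60.0
```

```bash
python3 - <<'E'
from fit import *
to(.4795,-.3246)
s=robot.observe()
c=cal("wrist"); im,d=read_camera("wrist"); np.savez("pics/wrist12.npz",im=im,d=d,K=c[0],R=c[1],t=c[2])
incap("wrist12",s)
E
```

```text
{'time': 104.8, 'tool_pos': [0.4799, -0.3261, 0.0684], 'tool_rot': [-3.138, -0.0023, -1.9354], 'contact_force': [-1.9348, -2.9705, 5.7339], 'opening': 0.0414, 'grip_force': 60.0023, 'qpos': [-0.7284, 0.6034, 1.5692, -0.0011, 0.9649, 2.7784]}
[-0.05   0.035 -0.   ]
face slope deg -30.15367682474319 dist 0.01941913274264997 0.0001804047647078761
face slope deg 29.870978397163768 dist 0.01964503210436194 0.00018759700933735062
cap centre in tool [-0.00169501 -0.0002259 ] top z -0.025107084828738892
```

Emit:
{"op": "send_rows", "data": {
  "plan": [
    [[0,0,0.02],[0,0,0.11]],
    [[0,0,0],[0,0,0.04]],
    [[0,0,0],[0,0,0]],
    [[0,0,0],[0,0,0]],
    [[0,0,0],[0,0,0]],
    [[0,0,0],[0,0,0]],
    [[0,0,0],[0,0,0]],
    [[0,0,0],[0,0,0]],
    [[0,0,0],[0,0,0]],
    [[0,0,0],[0,0,0]]
  ]
}}

```text
time: 106.1
tool_pos: [0.4798, -0.326, 0.0679]
tool_rot: [-3.138, -0.001, -2.171]
contact_force: [-0.5, -2.0, 6.1]
opening: 0.0418
grip_force: 60.0
```

Emit:
{"op": "send_rows", "data": {
  "plan": [
    [[0,0,-0.02],[0,0,0]],
    [[0,0,0],[0,0,0]],
    [[0,0,0],[0,0,0]],
    [[0,0,0],[0,0,0]],
    [[0,0,0],[0,0,-0.111]],
    [[0,0,0],[0,0,-0.111]],
    [[0,0,0],[0,0,-0.111]],
    [[0,0,0],[0,0,-0.111]],
    [[0,0,0],[0,0,-0.111]],
    [[0,0,0],[0,0,-0.111]]
  ],
  "gripper": 0.52
}}

```text
time: 107.35
tool_pos: [0.4791, -0.3244, 0.0669]
tool_rot: [-3.142, 0.0, -1.119]
contact_force: [0.0, -0.1, -0.5]
opening: 0.0698
grip_force: 0.0
```

```bash
python3 - <<'E'
from fit import *
to(.4795,-.3246)
s=robot.observe()
c=cal("wrist"); im,d=read_camera("wrist"); np.savez("pics/wrist13.npz",im=im,d=d,K=c[0],R=c[1],t=c[2])
incap("wrist13",s); p,ok=get("wrist13"); print(enc(p,ok,(.4795,-.3246),.03,.085,.105))
E
```

```text
{'time': 107.35, 'tool_pos': [0.4791, -0.3244, 0.0669], 'tool_rot': [-3.1416, 0.0001, -1.1189], 'contact_force': [0.0175, -0.1149, -0.4646], 'opening': 0.0698, 'grip_force': 0.0, 'qpos': [-0.7276, 0.605, 1.5712, 0.0001, 0.9655, 1.962]}
[ 0.014 -0.01  -0.   ]
face slope deg -30.20751779999307 dist 0.02101162103834325 0.00022291688365835385
face slope deg 29.698694939184687 dist 0.022568113694303844 0.00017710150062642463
cap centre in tool [ 0.00091206 -0.00155649] top z -0.02744500363566135
[0.481, -0.3243, 0.0247, 0.094, 5207]
```

Emit:
{"op": "send_rows", "data": {
  "plan": [
    [[0,0,0.0],[0,0,0]],
    [[0,0,0],[0,0,0]],
    [[0,0,0],[0,0,0]],
    [[0,0,0],[0,0,0]],
    [[0,0,0],[0,0,0]],
    [[0,0,0.02],[0,0,0.11]],
    [[0,0,0.02],[0,0,0.11]],
    [[0,0,0.02],[0,0,0.11]],
    [[0,0,0],[0,0,0]],
    [[0,0,0],[0,0,0]]
  ],
  "gripper": -0.3,
  "force": 60
}}

```text
time: 108.65
tool_pos: [0.4791, -0.3245, 0.0655]
tool_rot: [-3.141, -0.0, -1.64]
contact_force: [-0.5, 0.2, 0.9]
opening: 0.0417
grip_force: 60.0
```

Emit:
{"op": "send_rows", "data": {
  "plan": [
    [[0,0,0],[0,0,0.11]],
    [[0,0,0],[0,0,0.11]],
    [[0,0,0],[0,0,0]],
    [[0,0,0],[0,0,0]],
    [[0,0,0],[0,0,0]],
    [[0,0,0],[0,0,0]],
    [[0,0,0],[0,0,0]],
    [[0,0,0],[0,0,0]],
    [[0,0,0],[0,0,0]],
    [[0,0,0],[0,0,0]]
  ]
}}

```text
time: 109.9
tool_pos: [0.479, -0.3243, 0.0652]
tool_rot: [3.141, 0.0, -1.989]
contact_force: [4.2, 0.6, -12.3]
opening: 0.0417
grip_force: 60.0
```

Emit:
{"op": "send_rows", "data": {
  "plan": [
    [[0,0,0.03],[0,0,0]],
    [[0,0,0],[0,0,0.06]],
    [[0,0,0],[0,0,0]],
    [[0,0,0],[0,0,0]],
    [[0,0,0],[0,0,0]],
    [[0,0,0],[0,0,0]],
    [[0,0,0],[0,0,0]],
    [[0,0,0],[0,0,0]],
    [[0,0,0],[0,0,0]],
    [[0,0,0],[0,0,0]]
  ]
}}

```text
time: 111.15
tool_pos: [0.4792, -0.3244, 0.0648]
tool_rot: [-3.142, 0.0, -2.083]
contact_force: [3.4, 2.0, -5.7]
opening: 0.0417
grip_force: 60.0
```

Emit:
{"op": "send_rows", "data": {
  "plan": [
    [[0,0,0],[0,0,0]],
    [[0,0,0],[0,0,0]],
    [[0,0,0],[0,0,0]],
    [[0,0,0],[0,0,0]],
    [[0,0,-0.5],[0,0,0]],
    [[0,0,-1],[0,0,0]],
    [[0,0,-1],[0,0,0]],
    [[-0.8,0,0],[0,0,0]],
    [[-0.8,0,0],[0,0,0]],
    [[-0.8,0,0],[0,0,0]]
  ],
  "gripper": 0.52
}}

```text
time: 112.4
tool_pos: [0.5088, -0.27, 0.1262]
tool_rot: [3.14, 0.0, -2.082]
contact_force: [0.1, -0.6, -0.3]
opening: 0.0697
grip_force: 0.0
```

```bash
python3 - <<'E'
from fit import *
to(.4720,-.2115)
c=cal("wrist"); im,d=read_camera("wrist"); np.savez("pics/wrist14.npz",im=im,d=d,K=c[0],R=c[1],t=c[2])
p,ok=get("wrist14")
for n,c in (("B",(.472,-.2115)),("C",(.4795,-.3246))):
    print(n,enc(p,ok,c,.03,.085,.105),"wash",enc(p,ok,c,.035,.05,.07),"foot",enc(p,ok,c,.0335,.012,.018))
for n in ["side","scene"]:
    c=cal(n); im,d=read_camera(n); np.savez(f"pics/{n}N.npz",im=im,d=d,K=c[0],R=c[1],t=c[2])
    p,ok=get(n+"N")
    for k,c in (("B",(.4725,-.212)),("C",(.4785,-.3255))): print(n,k,enc(p,ok,c,.027,.086,.105))
    print("stud refs",n)
E
```

```text
{'time': 112.4, 'tool_pos': [0.5088, -0.27, 0.1262], 'tool_rot': [3.1396, 0.0004, -2.0821], 'contact_force': [0.143, -0.5673, -0.3095], 'opening': 0.0697, 'grip_force': 0.0, 'qpos': [-0.621, 0.5294, 1.5181, 0.0002, 1.0961, 3.0317]}
[-1.32   2.43   0.005]
B [0.4734, -0.2121, 0.0244, 0.0901, 160] wash [0.4723, -0.2125, 0.0253, 0.0591, 1017] foot [0.4719, -0.2124, 0.0319, 0.015, 1456]
C [0.4791, -0.3249, 0.0238, 0.0919, 5312] wash [0.4722, -0.3276, 0.0234, 0.0586, 56] foot [0.4792, -0.3259, 0.0317, 0.0146, 635]
side B None
side C [0.4803, -0.3246, 0.0239, 0.0913, 330]
stud refs side
scene B [0.4715, -0.2126, 0.0246, 0.0895, 193]
scene C [0.4757, -0.3251, 0.0243, 0.0898, 241]
stud refs scene
```

Emit:
{"op": "send_rows", "data": {
  "plan": [
    [[0,0,-0.8],[0,0,-0.05]],
    [[0,0,-0.8],[0,0,-0.05]],
    [[0,0,-0.8],[0,0,-0.05]],
    [[0,0,-0.8],[0,0,-0.05]],
    [[0,0,0],[0,0,0]],
    [[0,0,0],[0,0,0]],
    [[0,0,0],[0,0,0]],
    [[0,0,0],[0,0,0]],
    [[0,0,0],[0,0,0]],
    [[0,0,0],[0,0,0]]
  ]
}}

```text
time: 113.8
tool_pos: [0.5085, -0.2722, 0.2072]
tool_rot: [-3.142, 0.0, -1.769]
contact_force: [-0.2, 0.6, 0.1]
opening: 0.0695
grip_force: 0.0
```

```bash
python3 - <<'E'
from fit import *
im,d=read_camera("side"); im2,_=read_camera("scene")
a=cv2.resize(im[100:260,250:440],None,fx=3.2,fy=1.85*1.0*1.72); b=cv2.resize(im2[150:250,190:350],(608,300))
a=cv2.resize(im[110:250,260:430],(364,300)); b=cv2.resize(im2[160:240,200:300],(375,300))
cv2.imwrite("pics/fin.png",np.hstack([a,b]))
E
```

```text
(no output)
```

View pics/fin.png

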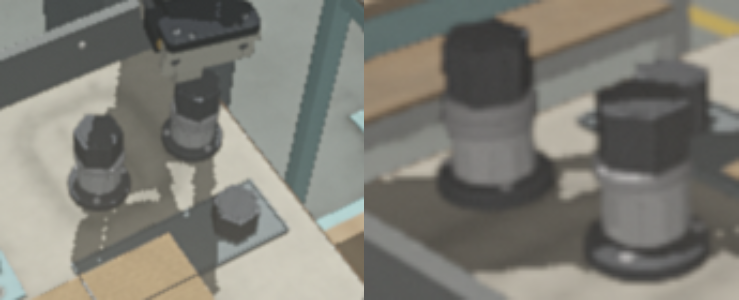

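```bash
python3 -c "
from h import *
print(robot.hand_in())"
```

```text
the job is handed in; nothing more can be done
None
```

Job handed in at about 114 s: the middle cap of the tray is screwed home on the thick stud over two washers. The cap furthest right as the robot faces the tray is home on the thin stud over one washer. I judged the left-hand cap to fit neither stud, and it is back in the tray. My camera checks put both caps about 55 mm up, but `hand_in` returned no verdict.

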